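# Tip a scorched tile edge-on into the drop box

### The job

Slide the drop box's shutter fully open by its knob, tip the scorched ceramic tile up off the feed deck so that it goes edge-on through the narrow slot and drops right down inside, then slide the shutter fully shut over it. Leave the beaker, the basin and the burner where they stand.

Things in the scene. Friction and masses are not known exactly. Their poses are not given: they have to be found in the camera images.
- dropbox: Grey steel drop box fixed to the bench. Origin on the bench under the slot's centre; +x runs from the feed deck across the slot to the backplate, +y is the way the shutter opens, z up. Closed top beside the slot (y 36 to 130 mm) 115 mm high takes the open shutter. Foot plate 6 mm thick, x -75 to 65, y -55 to 135 mm.
- slot (a point): Centre of the slot's mouth, 115 mm above the bench, level with the deck; axes as the drop box. The slot is 18 mm wide (x -9 to 9) and 72 mm long (y -36 to 36); the chute below keeps that section down to a floor 8 mm above the bench. The backplate (x 9 to 15, y -50 to 130 mm) rises to 139 mm above the bench, 24 mm over the slot.
- deck_front (a point): Middle of the front edge of the flat aluminium feed deck, on its top (115 mm above the bench), at x -67 mm from the slot's centre; axes as the drop box. The deck is 5 mm thick, 110 mm wide (y -55 to 55) and 58 mm deep, back to the slot. Below it all is open but for two 4 mm bracket plates at y -50 and 50, reaching 35 mm below its top, and the chute wall at x -15.
- shutter (a joint): Sliding shutter, a 4 mm steel strip (20 by 78 mm, its top 120 mm above the bench) covering the slot. 0 = shut, 0.085 m = fully open (slid along the box's +y, clear of the slot). Stays where it is left; about 1.2 N moves it.
- knob_top (a point): Centre of the top of the shutter's upright round black knob, 16 mm diameter, 48 mm tall (top 168 mm above the bench). It stands at the middle of the shutter: over the slot's centre when shut, 85 mm to +y when fully open.
- tile: White ceramic tile with brown scorch marks, 90 (x) by 56 (y) by 7 mm, about 85 g, loose on the feed deck. Origin: centre of its underside. One short end lies near the slot; the other overhangs the deck front by some 36 to 41 mm and can be lifted from below. Only a short edge fits the slot; pushed to the backplate and tipped up about that edge, it slides in by itself when steep (over 75 deg).
- beaker: Glass beaker, 72 mm diameter, 95 mm tall, standing beside the drop box. Origin at the centre of its underside.
- basin: White porcelain basin, 84 mm diameter, 35 mm tall. Origin at the centre of its underside.
- burner: Gas burner with a blue 76 mm round base and a steel tube, 132 mm tall. Origin at the centre of its underside.
Mind the look-alikes: they are no part of the job. There is more than one size of the tile; the job needs the smallest.

How it is judged:
On the way, in this order (a step that is already met when the one before it is completed fails the run):
1. the shutter is slid open (value of joint shutter above 0.072 m), for 0.2 s.
2. the tile has gone through the slot and stands inside the chute (z of tile in the frame of dropbox below 0.068 m and x of tile in the frame of dropbox between -0.012 and 0.012 m and y of tile in the frame of dropbox between -0.036 and 0.036 m), for 0.2 s.
At the end, for the whole second after the job is handed in: The tile is at rest inside the chute (its origin less than 68 mm above the bench, within 12 mm of the slot's mid-plane and 36 mm of its middle) and the shutter is shut to within 8 mm (all of step 2 and value of joint shutter below 0.008 m and linear speed of tile below 0.02 m/s); the robot touches nothing.
It fails at once if the beaker is moved more than 30 mm (distance of beaker from where it was at the start of the episode above 0.03 m).
It fails at once if the basin is moved more than 30 mm (distance of basin from where it was at the start of the episode above 0.03 m).
It fails at once if the burner is moved more than 30 mm (distance of burner from where it was at the start of the episode above 0.03 m).
It also fails if it takes over 54 s, if anything falls off the work surface, if the arm or the gripper's body presses on something with over 40 N, if the wrist force passes 120 N, or if a joint passes its speed limit or range.

### The arm

A 6-joint arm with a two-finger parallel gripper is mounted at the origin on the work surface. World frame = base frame: x ahead of the robot, y to its left, z up, the work surface at z = 0. Lengths are in m, angles in rad, forces in N, time in s.
With the tool pointing down it reaches from about 0.25 to 0.775 m from the base axis. Payload 4 kg.
Tool frame: the origin (TCP) lies on the centre line of the jaws, within the pads' length; the fingertips stand 14 mm ahead of it and the grasp point (between the pads) lies 5 mm behind it (robot.tcp_to_tips is the distance from the TCP to the fingertips, in m); z points along the fingers, y is the line along which they close (so a half turn about z gives the same grasp; the last joint's range is limited). The gripper opens to 94 mm and grips with 3 to 60 N. Pads are 16 mm wide; open, the fingers measure 119 mm over their backs; the gripper's body (75 mm by 177 mm) begins 78 mm behind the grasp point.
Start: joints at [-1.39, 0.087, 1.371, -0, 1.684, -0.103], TCP at [0.154, -0.528, 0.199] pointing down, gripper open.
Joint ranges: [-3.1, 3.1], [-0.76, 2.03], [0.27, 2.55], [-1.08, 4.22], [0.17, 2.65], [-2.57, 2.57]. Speed limits (rad/s): [2.79, 2.79, 3.14, 3.14, 3.14, 3.14].

### API

Orientations are given as [roll, pitch, yaw] about the fixed x, y, z axes, in that order (R = Rz(yaw) Ry(pitch) Rx(roll)).
In Python, from bench import robot gives the robot as it stands.
- The arm moves only by the tool carry_out, never from a script. Its argument "increments" is a list of rows, each a list of 3 entries, a list of its own where there are three numbers: the closure in counts, from 0 (fully open) to 255 (shut), then the shift along the tool's x, y, z in mm, then the turn about the tool's z in degrees. In form: [[fingers, [dx, dy, dz], twist], ...]. A call has 1 to 8 rows; each row shifts and turns the commanded pose from where the row before left it, along the tool's axes as they then stand; what a row does not reach is not made up. A row lasts 1/10 s, in which the tool goes at most 50 mm and 8.59 degrees, less where a joint would pass 70% of its speed; a pose out of reach is approached as far as the arm can. A call with a gripper value outside its range is refused whole. The fingers move at their own pace and stop on an object; the grip force is fixed at half the most. Time passes only in rows, so rows that do not move let the fingers close. It gives the time, the measured TCP pose, the force, the opening and the grip force at its end, in the units of the state.
- robot.get_obs(): the state, without advancing time (a new reading comes with each control period).
- robot.snapshot(name): name is "side" or "top"; returns the picture (400x640x3 uint8, blue, green, red); there is no depth.
- robot.get_calibration(name): a dict with "vfov" (degrees; the focal length in pixels is half the picture's height over the tangent of half this angle, whatever the lens; pixels are square), "cx", "cy" (the principal point, pixels), "k1" (the pictures are not rectified: a ray, as slopes to the right and down, at radius r is drawn at 1 + k1 r^2 times it, then the intrinsics apply), "T" (4x4, takes a point from camera to world coordinates). Camera axes: x right, y down, z forward; pixel columns grow to the right and rows downward; lengths in m; the calibration is good to about 2 mm. A picture is of the moment at which its call begins. get_calibration takes no time and is no camera call.
- robot.close_job(): hands the job in; it is judged then, once.
The state is a dict: "time": time; "joint_positions": joint angles; "qvel": joint speeds; "joint_torque": joint torques, N m; "tool_pos": TCP position; "ee_rot": TCP orientation; "wrist_force": force on the tool from outside, world axes, zero at the start; "wrist_torque": the same for the moment, N m; "width": finger opening in m; "finger_force": force on a finger pad.
Only numpy, scipy, OpenCV 4.12 (cv2) and the standard library are available. Lean on these libraries where they do the work, as an engineer would, in place of code of your own. Each camera call takes 0.05 s, during which the arm holds its last target. There are 200 camera calls.

## Working session

There is one attempt and no reset: what is moved stays moved. The work goes in short steps, Python scripts to look and compute and a tool call to move; the robot and the scene stay as the last step left them, time stands still between calls to the robot, and variables do not carry over. Pictures are saved under pics/ and viewed, at most 10 in all, crops included, and the job is handed in when it is done.

Besides the shell and the picture viewer there is one more tool, called after ">>>" in YAML: its name, and indented under it one key for each argument. carry_out: Moves the arm, as the interface text tells. Its arguments: {"type":"object","properties":{"increments":{"type":"array","items":{"type":"array"}}},"required":["increments"]}

```bash
mkdir -p pics
python3 - <<'E'
from bench import robot
import cv2
for n in("side","top"):
    cv2.imwrite(f"pics/{n}0.png",robot.snapshot(n)); c=robot.get_calibration(n); print(n,c)
o=robot.get_obs(); print(o)
E
```

```text
side {'vfov': 50.72115922478723, 'cx': 325.1778375286307, 'cy': 205.9830129517751, 'k1': 0.004735496028240688, 'T': array([[-0.98762712, -0.11636972,  0.10512255,  0.44349588],
       [-0.15658756,  0.76830835, -0.62063082,  0.48137728],
       [-0.00854389, -0.62941272, -0.77702422,  0.6942606 ],
       [ 0.        ,  0.        ,  0.        ,  1.        ]])}
top {'vfov': 56.81607307783718, 'cx': 323.3472141065791, 'cy': 198.44746007438968, 'k1': -0.06790181984085177, 'T': array([[-0.00337541, -0.99282208,  0.11955299,  0.42479523],
       [-0.9997232 ,  0.00613395,  0.0227133 ,  0.00291843],
       [-0.0232836 , -0.11944323, -0.99256798,  0.95535401],
       [ 0.        ,  0.        ,  0.        ,  1.        ]])}
{'time': 0.1, 'joint_positions': array([-1.39008526e+00,  8.79028196e-02,  1.37207725e+00,  1.39521973e-05,
        1.68358342e+00, -1.03056501e-01]), 'qvel': array([ 0.00043125, -0.00199119, -0.0036143 , -0.00083845,  0.00056061,
       -0.00034452]), 'joint_torque': array([ 2.09410937e-03, -3.41253483e+01, -3.03300762e+01,  7.19144451e-02,
        3.04043025e-02, -9.99641406e-05]), 'tool_pos': array([ 0.1539204 , -0.52751071,  0.19812247]), 'ee_rot': array([-3.13963370e+00, -2.16541271e-04,  2.83768917e-01]), 'wrist_force': array([0.85338314, 0.04608934, 1.10561123]), 'wrist_torque': array([-0.04873078,  0.00961802,  0.0426564 ]), 'finger_force': 0.0, 'width': 0.09382561034964798}
```

View pics/top0.png

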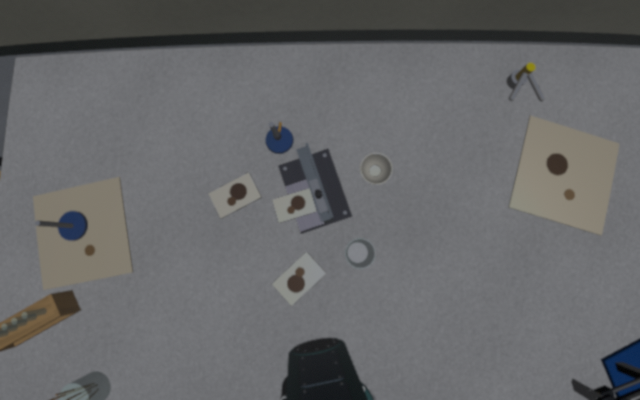

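View pics/side0.png

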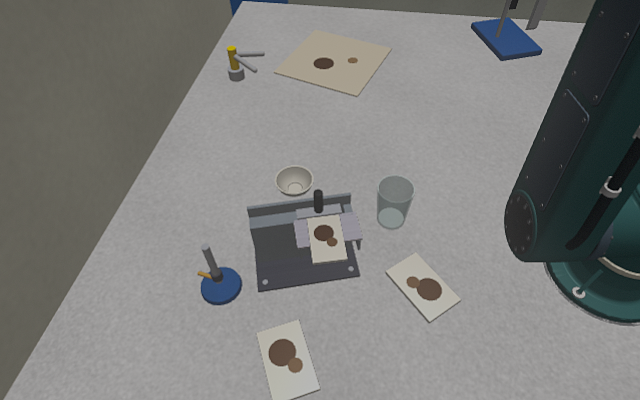

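Candidates for the tile in the top view are the tile on the deck (296,206), a bench tile (235,195) and a bench tile (299,279). The deck one is the smallest and overhangs the deck as described, so I choose it. Next is a close crop to check that and read off corners.

Run:
```python
import cv2,numpy as np
t=cv2.imread("pics/top0.png")[135:245,260:370]; s=cv2.imread("pics/side0.png")[180:300,235:375]
f=lambda a,k:cv2.convertScaleAbs(cv2.resize(a,None,fx=k,fy=k,interpolation=cv2.INTER_CUBIC),alpha=1.5,beta=10)
a=f(t,5);b=f(s,5)
cv2.imwrite("pics/c1.png",a);cv2.imwrite("pics/c2.png",b)
```

```text
(no output)
```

View pics/c1.png

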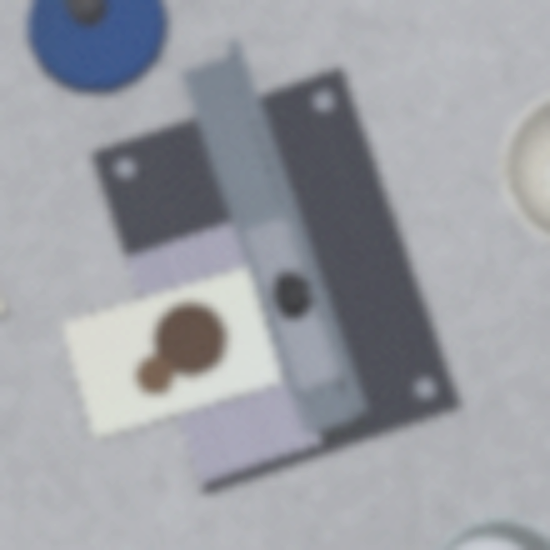

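View pics/c2.png

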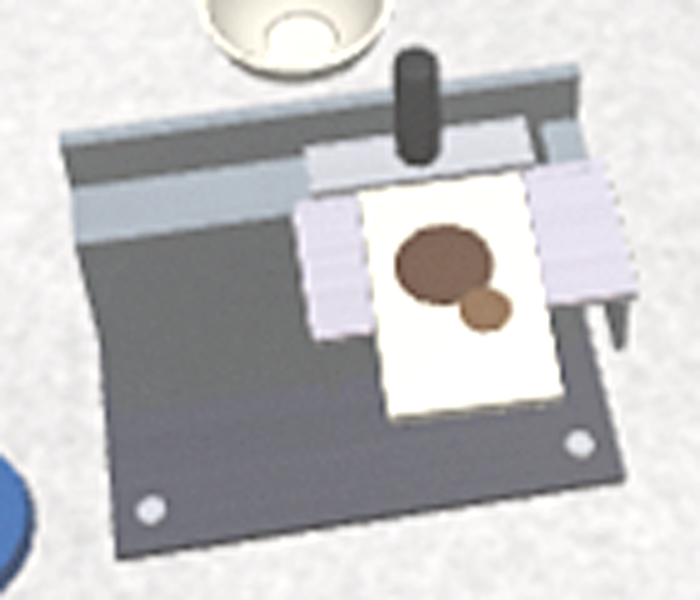

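The crops confirm the 90x56 tile on the deck, with its overhang toward the left of the top view. Corners are readable in both views, so I fit the poses.

```bash
cat > h.py <<'E'
from bench import robot
import cv2,numpy as np
from scipy.optimize import least_squares
def proj(n,P):
    c=robot.get_calibration(n); f=200/np.tan(np.radians(c["vfov"])/2); W=np.linalg.inv(c["T"])
    return cv2.projectPoints(np.float64(P).reshape(-1,3),cv2.Rodrigues(W[:3,:3])[0],W[:3,3],np.array([[f,0,c["cx"]],[0,f,c["cy"]],[0,0,1]]),np.array([c["k1"],0,0,0]))[0][:,0]
def place(p,L):
    L=np.float64(L)/1000; c,s=np.cos(p[2]),np.sin(p[2])
    return np.c_[p[0]+c*L[:,0]-s*L[:,1],p[1]+s*L[:,0]+c*L[:,1],L[:,2]]
def fit(obs,p0):  # obs: list of (cam, pixel pts, local pts mm)
    r=lambda p:np.concatenate([(proj(n,place(p,L))-px).ravel() for n,px,L in obs])
    s=least_squares(r,p0,loss="soft_l1"); return s.x,r(s.x).reshape(-1,2)
E
python3 - <<'E'
from h import *
T=lambda l:(np.float64(l)+.5)/5-.5+[260,135]
S=lambda l:(np.float64(l)+.5)/5-.5+[235,180]
b=[("top",T([(93,152),(343,68),(460,404),(205,490),(322,440),(133,255),(232,220),(293,292)]),[(-75,135,6),(65,135,6),(65,-55,6),(-75,-55,6),(-9,-55,115),(-67,55,115),(-9,55,115),(0,0,168)]),
("side",S([(118,558),(625,480),(62,142),(578,76),(313,340),(637,295),(605,160),(295,198),(417,54)]),[(-75,135,0),(-75,-55,0),(9,130,139),(9,-50,139),(-67,55,115),(-67,-55,115),(-9,-55,115),(-9,55,115),(0,0,168)])]
p,r=fit(b,[.45,0,-1.3]);print(p,np.degrees(p[2]));print(r.round(1).tolist())
t=[("top",T([(66,322),(248,267),(280,385),(98,436)]),[(-45,28,122),(45,28,122),(45,-28,122),(-45,-28,122)]),
("side",S([(389,411),(563,392),(360,188),(523,170)]),[(-45,28,122),(-45,-28,122),(45,28,122),(45,-28,122)])]
q,r=fit(t,p);print(q,np.degrees(q[2]));print(r.round(1).tolist())
d=q[:2]-p[:2];c,s=np.cos(p[2]),np.sin(p[2]);print("tile in box mm",1e3*(c*d[0]+s*d[1]),1e3*(-s*d[0]+c*d[1]),np.degrees(q[2]-p[2]))
np.save("p.npy",p);np.save("q.npy",q)
o=robot.get_obs();R=o["tool_pos"];yaw=o["ee_rot"][2];print("tool yaw deg",np.degrees(yaw))
k=place(p,[(0,0,0)])[0]-R
x=np.array([np.cos(yaw),np.sin(yaw)]);y=np.array([np.sin(yaw),-np.cos(yaw)])
print("knob tool mm",1e3*k[:2]@x,1e3*k[:2]@y)
E
```

```text
[ 0.52395786  0.03021978 -1.24869499] -71.54495296307546
[[-0.4, 0.0], [0.0, -0.1], [0.4, 1.0], [-0.3, 1.3], [-0.2, 0.8], [-1.5, 0.6], [2.5, -0.4], [0.8, 3.5], [-1.0, 0.7], [-0.3, 0.7], [-1.0, 0.3], [0.3, -0.4], [-0.8, -0.6], [0.1, -1.0], [-0.8, -0.9], [-1.3, 0.0], [4.6, 0.6]]
[ 0.50940627  0.08836923 -1.28875117] -73.8400029644728
[[-0.9, 0.4], [0.5, 0.2], [1.0, 0.1], [-0.8, 1.1], [-0.4, 0.1], [-0.1, -0.1], [-0.2, -0.2], [-0.3, -0.0]]
tile in box mm -59.765427143875414 4.6045845400898475 -2.295050001397349
tool yaw deg 16.258761301420385
knob tool mm 511.3896206667318 -431.8236582794891
```

>>> carry_out:
  increments:
    - [0,[0,0,-7],-8.5]
    - [0,[0,0,-7],-8.5]
    - [0,[0,0,-7],-8.5]
    - [0,[0,0,-7],-8.5]
    - [0,[0,0,-7],-8.5]
    - [0,[0,0,-7],-8.5]
    - [0,[0,0,-7],-8.5]
    - [0,[0,0,-7],-8.5]

```text
time: 0.9
tool_pos: [0.1539, -0.5277, 0.2548]
ee_rot: [-3.141, -0.001, 1.477]
wrist_force: [-0.3, 0.2, -0.5]
width: 0.0942
finger_force: 0.0
```

>>> carry_out:
  increments:
    - [0,[0,0,0],-8.5]
    - [0,[0,0,0],-8.5]
    - [0,[0,0,0],-7.2]
    - [0,[0,0,0],0]
    - [0,[0,0,0],0]

```text
time: 1.4
tool_pos: [0.154, -0.5278, 0.2547]
ee_rot: [3.141, -0.001, 1.89]
wrist_force: [0.1, 0.2, 0.2]
width: 0.094
finger_force: 0.0
```

```bash
cat >> h.py <<'E'
p=np.load("p.npy"); q=np.load("q.npy")
def w2b(P):
    d=np.asarray(P)[:2]-p[:2];c,s=np.cos(p[2]),np.sin(p[2]);return 1e3*np.array([c*d[0]+s*d[1],-s*d[0]+c*d[1]])
def st():
    o=robot.get_obs();R=o["tool_pos"]
    print("t",o["time"],"box xy",w2b(R).round(1),"z",(R[2]*1e3).round(1),"yaw off",np.degrees(o["ee_rot"][2]-p[2]-np.pi).round(2),"F",o["wrist_force"].round(1),"w",o["width"],"ff",o["finger_force"],"q6",o["joint_positions"][5])
E
python3 -c "
from h import *
st()"
```

```text
t 1.4 box xy [ 412.2 -527.6] z 254.7 yaw off -0.14 F [0.1 0.2 0.2] w 0.09399027147360609 ff 0.0 q6 -1.7096935715480932
```

>>> carry_out:
  increments:
    - [0,[26,33.4,0],0]
    - [0,[26,33.4,0],0]
    - [0,[26,33.4,0],0]
    - [0,[26,33.4,0],0]
    - [0,[26,33.4,0],0]
    - [0,[26,33.4,0],0]
    - [0,[26,33.4,0],0]
    - [0,[26,33.4,0],0]

```text
time: 2.2
tool_pos: [0.3422, -0.2445, 0.2552]
ee_rot: [3.141, 0.0, 1.89]
wrist_force: [1.2, -0.8, -0.2]
width: 0.094
finger_force: 0.0
```

>>> carry_out:
  increments:
    - [0,[25,33.4,0],0]
    - [0,[25,33.4,0],0]
    - [0,[25,33.4,0],0]
    - [0,[25,33.4,0],0]
    - [0,[25,33.4,0],0]
    - [0,[25,33.4,0],0]
    - [0,[25,33.4,0],0]
    - [0,[0,0,0],0]

```text
time: 3.0
tool_pos: [0.5094, -0.0023, 0.2541]
ee_rot: [-3.141, -0.002, 1.897]
wrist_force: [0.5, -1.1, 0.4]
width: 0.0942
finger_force: 0.0
```

```bash
python3 -c "
from h import *
st()
cv2.imwrite('pics/s1.png',robot.snapshot('side')[100:300,200:480].repeat(2,0).repeat(2,1))"
```

```text
t 3.0 box xy [ 26.2 -24.1] z 254.1 yaw off 0.24 F [ 0.5 -1.1  0.4] w 0.09419339758733505 ff 0.0 q6 -0.44280685953128507
```

View pics/s1.png

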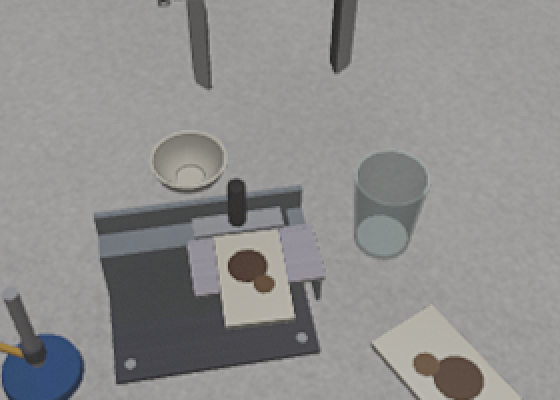

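>>> carry_out:
  increments:
    - [0,[26,31,0],0]
    - [0,[0,0,0],0]
    - [0,[0,0,32],0]
    - [0,[0,0,32],0]
    - [0,[0,0,31],0]
    - [60,[0,0,0],0]
    - [120,[0,0,0],0]
    - [180,[0,0,0],0]

```text
time: 3.85
tool_pos: [0.5302, 0.0276, 0.1627]
ee_rot: [3.138, 0.002, 1.892]
wrist_force: [-0.4, 0.7, 0.8]
width: 0.0731
finger_force: 0.0
```

>>> carry_out:
  increments:
    - [255,[0,0,0],0]
    - [255,[0,0,0],0]
    - [255,[0,0,0],0]
    - [255,[0,0,0],0]
    - [255,[0,0,0],0]

```text
time: 4.35
tool_pos: [0.5291, 0.0285, 0.1602]
ee_rot: [3.142, 0.0, 1.893]
wrist_force: [-0.7, 0.1, -0.1]
width: 0.0331
finger_force: 0.0
```

```bash
python3 -c "
from h import *
st()"
```

```text
t 4.35 box xy [3.3 4.4] z 160.2 yaw off 0.02 F [-0.7  0.1 -0.1] w 0.033124541219983025 ff 0.0 q6 -0.37555831577602444
```

Continue closing (x is 3 mm off, so I correct that too).

>>> carry_out:
  increments:
    - [255,[3,0,1],0]
    - [255,[0,0,0],0]
    - [255,[0,0,0],0]
    - [255,[0,0,0],0]
    - [255,[0,0,0],0]

```text
time: 4.85
tool_pos: [0.5282, 0.0315, 0.1591]
ee_rot: [3.141, -0.0, 1.893]
wrist_force: [1.0, 2.0, -0.0]
width: 0.0135
finger_force: 30.0
```

```bash
python3 -c "
from h import *
st()"
```

```text
t 4.85 box xy [0.1 4.4] z 159.1 yaw off 0.02 F [ 1.  2. -0.] w 0.0135419654468987 ff 30.000059902668 q6 -0.3702593057481839
```

>>> carry_out:
  increments:
    - [255,[0,10,0],0]
    - [255,[0,14,0],0]
    - [255,[0,15,0],0]
    - [255,[0,15,0],0]
    - [255,[0,15,0],0]
    - [255,[0,10,0],0]
    - [255,[0,4,0],0]
    - [255,[0,0,0],0]

```text
time: 5.65
tool_pos: [0.6053, 0.0576, 0.1591]
ee_rot: [-3.137, -0.001, 1.893]
wrist_force: [-5.2, -0.0, 3.0]
width: 0.0138
finger_force: 30.0
```

```bash
python3 -c "
from h import *
st()
cv2.imwrite('pics/s2.png',robot.snapshot('side')[130:300,220:400].repeat(3,0).repeat(3,1))"
```

```text
t 5.65 box xy [-0.2 85.8] z 159.1 yaw off 0.02 F [-5.2 -0.   3. ] w 0.013849172344020642 ff 30.003735423088074 q6 -0.32050249106632817
```

View pics/s2.png

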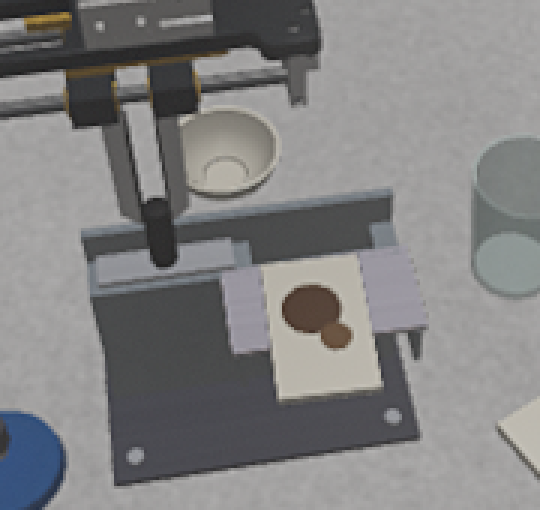

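```bash
python3 -c "
from h import *
for x in(0,-6,-12): print(x,(proj('side',place(p,[(x,85,168),(x,85,120),(x,85,144)]))-[220,130])*3)
print((proj('side',place(p,[(9,-50,139),(9,130,139),(-67,55,115),(-67,-55,115)]))-[220,130])*3)
R=robot.get_obs()['tool_pos'];print((proj('side',[R,R-[0,0,.014]])-[220,130])*3)
print('tile', w2b(q))
cv2.imwrite('pics/t2.png',cv2.resize(robot.snapshot('side')[175:225,240:320],None,fx=8,fy=8,interpolation=2))
"
```

```text
0 [[153.57126339 203.21322352]
 [162.60250953 257.13134857]
 [158.20622469 230.88267766]]
-6 [[154.50834247 211.56312967]
 [163.53744247 265.32870074]
 [159.1428229  239.15799703]]
-12 [[155.45561021 220.00442398]
 [164.48202082 273.61118203]
 [160.08933722 247.52151035]]
[[391.39171318 193.22245938]
 [ 77.94991356 234.82863731]
 [229.26336697 350.97092639]
 [426.18058737 322.76484625]]
[[153.86257335 214.15767995]
 [156.56558574 230.1526543 ]]
tile [-59.76542714   4.60458454]
```

View pics/t2.png

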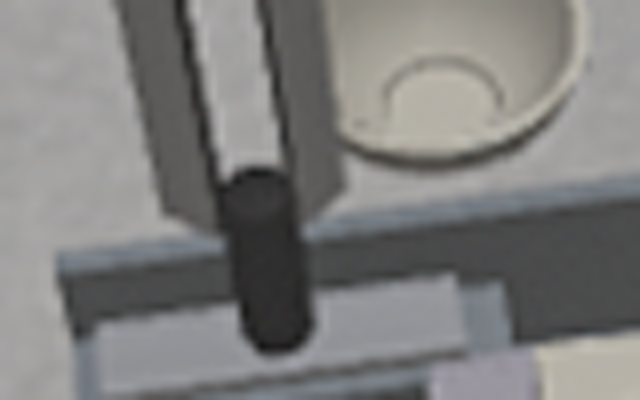

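>>> carry_out:
  increments:
    - [190,[0,0,0],0]
    - [190,[0,0,0],0]
    - [190,[8,0,0],0]
    - [190,[0,0,0],0]
    - [255,[0,0,0],0]
    - [255,[0,0,0],0]
    - [255,[0,0,0],0]

```text
time: 6.45
tool_pos: [0.6028, 0.065, 0.159]
ee_rot: [-3.138, -0.001, 1.893]
wrist_force: [-5.5, 0.0, 1.6]
width: 0.0129
finger_force: 30.0
```

```bash
python3 -c "
from h import *
st()
R=robot.get_obs()['tool_pos'];d=np.array([.0,.0,-.014])
a=np.array([np.cos(p[2]),np.sin(p[2]),0])*.008;b=np.array([-np.sin(p[2]),np.cos(p[2]),0])*.0075
P=proj('side',[R+d-a+b,R+d-a-b,R+d+a+b,R+d+a-b,R,R+d]);print((P-[240,160])*8)
cv2.imwrite('pics/t3.png',cv2.resize(robot.snapshot('side')[160:225,240:320],None,fx=8,fy=8,interpolation=2))
"
```

```text
t 6.45 box xy [-8.1 85.8] z 159.0 yaw off 0.0 F [-5.5  0.   1.6] w 0.012850862044221582 ff 30.00150720588863 q6 -0.30801114918117345
[[227.78658551 437.75999403]
 [300.33535475 427.97190478]
 [221.62687048 378.21244423]
 [293.16813491 368.68563786]
 [253.53616874 360.44712872]
 [260.74370368 402.94181367]]
```

View pics/t3.png

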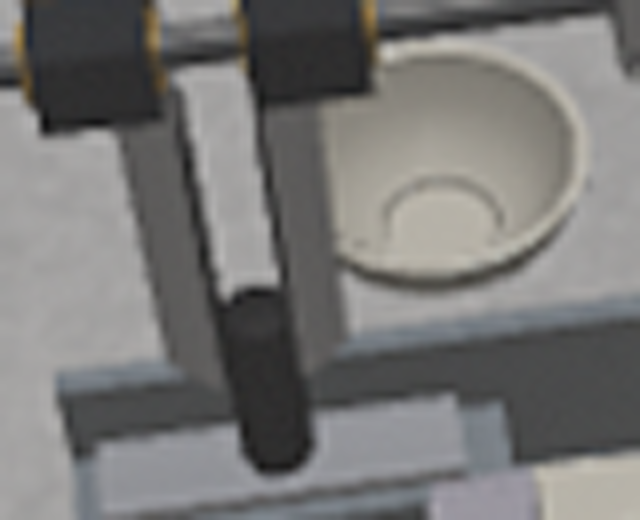

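>>> carry_out:
  increments:
    - [150,[0,0,0],0]
    - [100,[0,0,0],0]
    - [50,[0,0,-9],0]
    - [0,[0,0,-18],0]
    - [0,[18,-20,0],0]
    - [0,[28,-30,0],0]
    - [0,[28,-30,0],0]
    - [0,[0,0,0],0]

```text
time: 7.3
tool_pos: [0.5022, 0.1117, 0.1872]
ee_rot: [3.141, -0.001, 1.896]
wrist_force: [0.5, 0.3, 0.6]
width: 0.0735
finger_force: 0.0
```

```bash
python3 -c "
from h import *
st()
i=robot.snapshot('side');cv2.imwrite('pics/s3.png',np.vstack([i[150:290,240:380]]).repeat(4,0).repeat(4,1))
R=robot.get_obs()['tool_pos'];print(((proj('side',place(p,[(-59.8,4.6,122),(-82,5.5,122)]))-[240,150])*4))"
```

```text
t 7.3 box xy [-84.2   5.1] z 187.2 yaw off 0.18 F [0.5 0.3 0.6] w 0.07347377297525357 ff 0.0 q6 -0.2171222614610859
[[343.97503149 346.71324547]
 [350.86522681 391.60650725]]
```

View pics/s3.png

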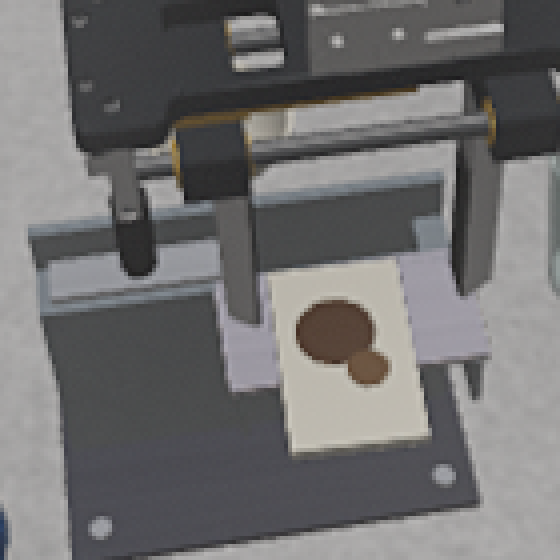

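>>> carry_out:
  increments:
    - [0,[-2,0,0],0]
    - [0,[0,0,21],0]
    - [0,[0,0,21],0]
    - [0,[0,0,21],0]
    - [0,[0,0,0],0]
    - [0,[0,0,0],0]

```text
time: 7.95
tool_pos: [0.5067, 0.1075, 0.1233]
ee_rot: [-3.141, 0.0, 1.892]
wrist_force: [0.0, 0.4, 0.9]
width: 0.0938
finger_force: 0.0
```

>>> carry_out:
  increments:
    - [255,[0,0,0],0]
    - [255,[0,0,0],0]
    - [255,[0,0,0],0]
    - [255,[0,0,0],0]
    - [255,[0,0,0],0]
    - [255,[0,0,0],0]
    - [255,[0,0,0],0]

```text
time: 8.65
tool_pos: [0.5056, 0.1081, 0.1231]
ee_rot: [-3.142, 0.0, 1.893]
wrist_force: [0.3, 0.6, -0.1]
width: 0.0414
finger_force: 0.0
```

```bash
cat >>h.py <<'E'
E
python3 -c "
from h import *
st()"
```

```text
t 8.65 box xy [-79.7   7.3] z 123.1 yaw off 0.01 F [ 0.3  0.6 -0.1] w 0.04143914566600744 ff 0.0 q6 -0.22128125034169632
```

```bash
python3 -c "
from h import *
print(robot.tcp_to_tips);st()
cv2.imwrite('pics/s4.png',robot.snapshot('side')[150:290,240:380].repeat(4,0).repeat(4,1))"
```

```text
0.014
t 8.65 box xy [-79.7   7.3] z 123.1 yaw off 0.01 F [ 0.3  0.6 -0.1] w 0.04143914566600744 ff 0.0 q6 -0.22128125034169632
```

View pics/s4.png

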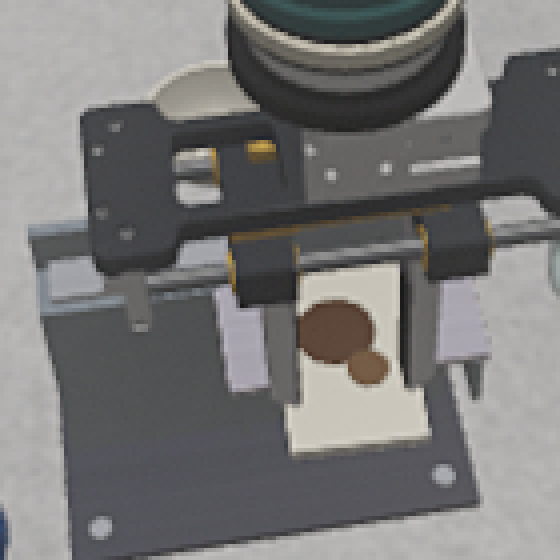

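Fingertips look level with the tile's top: they closed over it without contact. I open, go lower and close again.

>>> carry_out:
  increments:
    - [0,[0,0,-3],0]
    - [0,[2,-2,0],0]
    - [0,[0,0,0],0]
    - [0,[0,0,0],0]
    - [0,[0,0,0],0]
    - [0,[0,0,0],0]
    - [0,[0,0,0],0]

```text
time: 9.4
tool_pos: [0.5032, 0.1093, 0.1261]
ee_rot: [-3.142, 0.0, 1.893]
wrist_force: [1.1, -0.6, -0.6]
width: 0.0901
finger_force: 0.0
```

>>> carry_out:
  increments:
    - [0,[0,0,8],0]
    - [0,[0,0,8],0]
    - [0,[0,0,0],0]
    - [200,[0,0,0],0]
    - [255,[0,0,0],0]
    - [255,[0,0,0],0]
    - [255,[0,0,0],0]
    - [255,[0,0,0],0]

```text
time: 10.2
tool_pos: [0.5033, 0.1094, 0.1104]
ee_rot: [3.141, 0.0, 1.893]
wrist_force: [-0.2, -0.1, 0.6]
width: 0.0573
finger_force: 0.2
```

```bash
python3 -c "
from h import *
st()"
```

```text
t 10.2 box xy [-81.6   5.5] z 110.4 yaw off 0.01 F [-0.2 -0.1  0.6] w 0.05725595940943094 ff 0.1744925882667303 q6 -0.21832446419372473
```

>>> carry_out:
  increments:
    - [255,[0,0,0],0]
    - [255,[0,0,0],0]
    - [255,[0,0,0],0]

```text
time: 10.5
tool_pos: [0.5033, 0.1094, 0.1104]
ee_rot: [3.141, 0.0, 1.893]
wrist_force: [1.0, 0.4, 0.4]
width: 0.0552
finger_force: 30.0
```

```bash
python3 -c "
from h import *
st()"
```

```text
t 10.5 box xy [-81.6   5.5] z 110.4 yaw off 0.01 F [1.  0.4 0.4] w 0.055221124228596014 ff 29.98436540365219 q6 -0.21832616723490253
```

>>> carry_out:
  increments:
    - [255,[0,0,2],0]
    - [255,[0,0,2],0]
    - [255,[0,0,3],0]
    - [255,[0,0,3],0]
    - [255,[0,0,0],0]

```text
time: 11.0
tool_pos: [0.5034, 0.1095, 0.1031]
ee_rot: [3.14, 0.001, 1.893]
wrist_force: [-3.4, 1.2, 10.7]
width: 0.0555
finger_force: 30.0
```

```bash
python3 -c "
from h import *
st()"
```

```text
t 11.0 box xy [-81.7   5.6] z 103.1 yaw off 0.01 F [-3.4  1.2 10.7] w 0.055523363813708086 ff 30.007289350032806 q6 -0.21808954454838791
```

>>> carry_out:
  increments:
    - [255,[0,0,5],0]
    - [255,[0,0,5],0]
    - [255,[0,0,5],0]
    - [255,[0,0,5],0]
    - [255,[0,0,0],0]

```text
time: 11.5
tool_pos: [0.5052, 0.1108, 0.0838]
ee_rot: [3.135, -0.001, 1.893]
wrist_force: [-0.9, 4.2, 10.8]
width: 0.0558
finger_force: 30.0
```

```bash
cat >> h.py <<'E'
def tilemask(n="side"):
    i=robot.snapshot(n).astype(int); print(n,i.shape)
    b,g,r=i[...,0],i[...,1],i[...,2]
    m=((r-b>8)&(g>130)).astype(np.uint8)
    k,l,s,c=cv2.connectedComponentsWithStats(m)
    for j in range(1,k):
        if s[j,4]>60: print(s[j],c[j].round(),cv2.boxPoints(cv2.minAreaRect(np.argwhere(l==j)[:,::-1].astype(np.float32))).round().tolist())
E
python3 -c "
from h import *
st();tilemask();tilemask('top')
i=cv2.imread('pics/side0.png');print(i[265-10,315],i[195,300])"
```

```text
t 11.5 box xy [-82.3   7.7] z 83.8 yaw off 0.03 F [-0.9  4.2 10.8] w 0.055814829856897175 ff 30.0020769238472 q6 -0.21826547740127886
side (400, 640, 3)
[273  54  19  23 220] [284.  67.] [[273.0, 71.0], [290.0, 54.0], [300.0, 64.0], [282.0, 80.0]]
[275 165  82  30 764] [297. 180.] [[275.0, 165.0], [356.0, 165.0], [356.0, 194.0], [275.0, 194.0]]
[590 219  42  55 169] [604. 251.] [[582.0, 228.0], [598.0, 219.0], [631.0, 273.0], [615.0, 283.0]]
[310 223  32   9 152] [325. 227.] [[309.0, 226.0], [340.0, 222.0], [341.0, 228.0], [310.0, 232.0]]
[311 234  35  39 879] [328. 256.] [[308.0, 237.0], [342.0, 233.0], [346.0, 269.0], [312.0, 272.0]]
[ 386  252   75   70 1751] [421. 283.] [[385.0, 271.0], [414.0, 246.0], [460.0, 300.0], [432.0, 325.0]]
[ 256  320   47   80 1539] [278. 353.] [[255.0, 330.0], [299.0, 319.0], [316.0, 390.0], [272.0, 401.0]]
top (400, 640, 3)
[527  62   9   9  61] [531.  66.] [[527.0, 62.0], [535.0, 62.0], [535.0, 70.0], [527.0, 70.0]]
[ 510  116  109  119 8310] [565. 176.] [[505.0, 207.0], [531.0, 115.0], [627.0, 143.0], [601.0, 235.0]]
[  34  178   97  111 7127] [ 83. 235.] [[29.0, 190.0], [117.0, 177.0], [131.0, 276.0], [43.0, 288.0]]
[163 173 177] [100 103 105]
```

```bash
cat >> h.py <<'E'
def tilepts(ax,az,y,deg,out=22.5):
    a=np.radians(deg);u=np.array([np.cos(a),0,np.sin(a)]);n=np.array([np.sin(a),0,-np.cos(a)])*3.5 # n: toward underside
    A=np.array([ax,0,az]); P=[]
    for s in(-out,90-out):
        for h in(28,-28):
            P.append(A+u*s-n+[0,y+h,0])
    for h in(28,-28): P.append(A-u*out+n+[0,y+h,0])
    return place(p,P)
E
python3 -c "
from h import *
for d in(0,30,50,64,75): print(d,proj('side',tilepts(-82.3,91.9,6,d)).round().tolist())"
```

```text
0 [[313.0, 271.0], [347.0, 266.0], [305.0, 227.0], [337.0, 223.0], [313.0, 273.0], [347.0, 268.0]]
30 [[313.0, 274.0], [346.0, 269.0], [305.0, 220.0], [338.0, 216.0], [313.0, 274.0], [346.0, 269.0]]
50 [[313.0, 274.0], [346.0, 269.0], [306.0, 222.0], [340.0, 217.0], [312.0, 273.0], [345.0, 268.0]]
64 [[312.0, 273.0], [345.0, 268.0], [307.0, 226.0], [342.0, 221.0], [312.0, 271.0], [344.0, 266.0]]
75 [[312.0, 272.0], [345.0, 267.0], [308.0, 230.0], [343.0, 226.0], [312.0, 269.0], [344.0, 264.0]]
```

>>> carry_out:
  increments:
    - [255,[0,0,5],0]
    - [255,[0,0,5],0]
    - [255,[0,0,5],0]
    - [255,[0,0,5],0]
    - [255,[0,0,5],0]
    - [255,[0,0,5],0]
    - [255,[-3,0,0],0]
    - [255,[-3,0,0],0]

```text
time: 12.4
tool_pos: [0.506, 0.11, 0.0521]
ee_rot: [3.134, -0.011, 1.895]
wrist_force: [-1.1, 17.6, 4.0]
width: 0.0555
finger_force: 30.0
```

```bash
python3 -c "
from h import *
st()"
```

```text
t 12.4 box xy [-81.3   8.2] z 52.1 yaw off 0.11 F [-1.1 17.6  4. ] w 0.055495520703921275 ff 30.00959873199463 q6 -0.2302038344381154
```

>>> carry_out:
  increments:
    - [255,[-3,0,0],0]
    - [255,[0,0,0],0]
    - [255,[0,0,0],0]

```text
time: 12.7
tool_pos: [0.5066, 0.1083, 0.0516]
ee_rot: [3.135, -0.012, 1.895]
wrist_force: [-0.8, 18.8, 4.0]
width: 0.0561
finger_force: 30.0
```

```bash
python3 -c "
from h import *
st();tilemask()
for d in(75,80,85): print(d,proj('side',tilepts(w2b(robot.get_obs()['tool_pos'])[0],60,7,d)).round().tolist())"
```

```text
t 12.7 box xy [-79.5   8.2] z 51.6 yaw off 0.15 F [-0.8 18.8  4. ] w 0.0560679117729467 ff 30.009206235408783 q6 -0.23568328358965504
side (400, 640, 3)
[273  29  64  49 567] [299.  53.] [[273.0, 71.0], [323.0, 21.0], [336.0, 34.0], [285.0, 84.0]]
[275 165  80  37 747] [296. 183.] [[272.0, 189.0], [280.0, 160.0], [354.0, 182.0], [346.0, 211.0]]
[590 219  41  55 176] [604. 251.] [[582.0, 228.0], [598.0, 219.0], [630.0, 273.0], [615.0, 282.0]]
[310 233  33   9 132] [326. 237.] [[310.0, 237.0], [342.0, 233.0], [343.0, 237.0], [310.0, 242.0]]
[311 244  34  37 697] [328. 265.] [[309.0, 248.0], [342.0, 243.0], [347.0, 275.0], [313.0, 280.0]]
[ 386  252   75   70 1763] [422. 283.] [[385.0, 271.0], [414.0, 246.0], [460.0, 300.0], [432.0, 325.0]]
[ 256  320   48   80 1551] [278. 353.] [[255.0, 330.0], [299.0, 319.0], [316.0, 389.0], [272.0, 400.0]]
75 [[312.0, 280.0], [343.0, 275.0], [308.0, 241.0], [342.0, 236.0], [311.0, 277.0], [343.0, 272.0]]
80 [[312.0, 279.0], [343.0, 274.0], [309.0, 243.0], [343.0, 238.0], [311.0, 276.0], [342.0, 271.0]]
85 [[312.0, 278.0], [343.0, 273.0], [309.0, 246.0], [343.0, 241.0], [311.0, 275.0], [342.0, 270.0]]
```

>>> carry_out:
  increments:
    - [255,[12,0,0],0]
    - [255,[14,-2,0],0]
    - [255,[0,0,-20],0]
    - [255,[0,0,-25],0]
    - [255,[0,0,-25],0]
    - [255,[0,0,-25],0]
    - [255,[0,0,-10],0]
    - [255,[0,0,0],0]

```text
time: 13.55
tool_pos: [0.4965, 0.125, 0.1564]
ee_rot: [3.139, 0.001, 1.893]
wrist_force: [-0.2, 0.1, -1.2]
width: 0.056
finger_force: 30.0
```

```bash
cat >> h.py <<'E'
def fitpitch(y=5,box=(285,150,375,300),pr=True):
    # silhouette bottom edge & top edge rows of white tile per column band
    i=robot.snapshot("side").astype(int); b,g,r=i[...,0],i[...,1],i[...,2]
    m=((r-b>8)&(g>110)).astype(np.uint8); m[:box[1]]=0;m[box[3]:]=0;m[:,:box[0]]=0;m[:,box[2]:]=0
    k,l,s,c=cv2.connectedComponentsWithStats(m)
    for j in range(1,k):
        if s[j,4]>25:
            print(s[j],cv2.boxPoints(cv2.minAreaRect(np.argwhere(l==j)[:,::-1].astype(np.float32))).round().tolist())
E
python3 -c "
from h import *
st();fitpitch()
R=robot.get_obs()['tool_pos'];x,y=w2b(R)
for d in(60,70,75,80,85,90): print(d,proj('side',tilepts(x,R[2]*1e3+8,y-1,d)).round().tolist())"
```

```text
t 13.55 box xy [-98.6   3.9] z 156.4 yaw off 0.0 F [-0.2  0.1 -1.2] w 0.05603464652623888 ff 29.99929279088974 q6 -0.18608825116315703
[315 150  35   4  86] [[315.0, 150.0], [349.0, 150.0], [349.0, 153.0], [315.0, 153.0]]
[285 165  23   8 122] [[284.0, 166.0], [306.0, 163.0], [307.0, 170.0], [285.0, 172.0]]
[286 189   7   6  29] [[286.0, 194.0], [286.0, 189.0], [292.0, 189.0], [292.0, 194.0]]
[312 198  38  10 235] [[311.0, 202.0], [349.0, 197.0], [349.0, 203.0], [312.0, 208.0]]
[ 313  210   39   47 1061] [[311.0, 213.0], [349.0, 210.0], [353.0, 253.0], [315.0, 256.0]]
60 [[315.0, 259.0], [351.0, 253.0], [309.0, 204.0], [347.0, 199.0], [315.0, 257.0], [350.0, 251.0]]
70 [[315.0, 258.0], [351.0, 252.0], [310.0, 208.0], [349.0, 202.0], [314.0, 255.0], [350.0, 250.0]]
75 [[315.0, 257.0], [350.0, 252.0], [311.0, 210.0], [350.0, 205.0], [314.0, 254.0], [350.0, 249.0]]
80 [[315.0, 256.0], [350.0, 251.0], [311.0, 213.0], [350.0, 207.0], [314.0, 253.0], [349.0, 248.0]]
85 [[314.0, 255.0], [350.0, 250.0], [312.0, 216.0], [351.0, 210.0], [314.0, 252.0], [349.0, 247.0]]
90 [[314.0, 254.0], [350.0, 249.0], [312.0, 219.0], [352.0, 214.0], [314.0, 251.0], [349.0, 246.0]]
```

>>> carry_out:
  increments:
    - [255,[-4,0,-6],0]
    - [255,[-12,0,-4],0]
    - [255,[-18,0,0],0]
    - [255,[-20,0,0],0]
    - [255,[-22,0,0],0]
    - [255,[-22,0,0],0]
    - [255,[-20,0,0],0]
    - [255,[-14,0,0],0]

```text
time: 14.4
tool_pos: [0.5377, -0.0025, 0.1644]
ee_rot: [-3.14, 0.0, 1.891]
wrist_force: [0.3, -0.3, 0.2]
width: 0.0556
finger_force: 30.0
```

>>> carry_out:
  increments:
    - [255,[-4,-2,0],0]
    - [255,[0,0,0],0]
    - [255,[0,0,0],0]

```text
time: 14.7
tool_pos: [0.5368, -0.0043, 0.165]
ee_rot: [-3.141, -0.001, 1.893]
wrist_force: [0.0, 0.4, -0.6]
width: 0.0558
finger_force: 30.0
```

```bash
python3 -c "
from h import *
st();fitpitch(box=(270,100,360,240))
R=robot.get_obs()['tool_pos'];x,y=w2b(R)
for d in(50,60,70): print(d,proj('side',tilepts(x,R[2]*1e3+8,y-1,d)).round().tolist())"
```

```text
t 14.7 box xy [36.8  1.2] z 165.0 yaw off 0.03 F [ 0.   0.4 -0.6] w 0.05582613134094106 ff 29.999360740184784 q6 -0.43653009186690633
[ 275  136   63   59 1712] [[270.0, 142.0], [334.0, 135.0], [340.0, 189.0], [276.0, 196.0]]
50 [[304.0, 188.0], [337.0, 184.0], [298.0, 135.0], [331.0, 131.0], [304.0, 188.0], [336.0, 184.0]]
60 [[304.0, 188.0], [336.0, 184.0], [298.0, 136.0], [332.0, 132.0], [304.0, 187.0], [336.0, 183.0]]
70 [[304.0, 188.0], [336.0, 183.0], [299.0, 138.0], [333.0, 134.0], [303.0, 186.0], [335.0, 182.0]]
```

```bash
python3 -c "
from h import *
i=robot.snapshot('side').astype(int)
m=(i[...,2]-i[...,0]>8)&(i[...,1]>110)
for c in(306,312,318,324,330,334): print(c,np.where(m[100:240,c])[0][[0,-1]]+100, i[180:210:3,c].sum(1))
R=robot.get_obs()['tool_pos'];x,y=w2b(R)
"
```

```text
306 [139 190] [361 357 417 530 358 485 421 253 218 219]
312 [138 184] [358 351 500 475 483 479 375 203 220 219]
318 [138 183] [356 355 474 471 468 476 382 213 221 220]
324 [137 182] [359 397 469 474 486 455 321 222 224 218]
330 [123 181] [358 445 477 481 474 412 246 223 223 224]
334 [138 181] [351 480 473 462 473 377 208 226 226 225]
```

```bash
python3 -c "
from h import *
i=robot.snapshot('side')
for r in range(112,192,2): print(r,i[r,318].tolist(),i[r,310].tolist(),i[r,328].tolist(), i[r,300].tolist())
"
```

```text
112 [86, 88, 89] [88, 90, 91] [87, 88, 89] [85, 98, 105]
114 [86, 87, 88] [87, 88, 89] [88, 90, 91] [81, 78, 78]
116 [91, 92, 93] [89, 89, 90] [75, 76, 76] [56, 54, 56]
118 [50, 48, 50] [66, 65, 65] [39, 39, 39] [62, 61, 60]
120 [41, 42, 44] [40, 40, 40] [44, 42, 41] [51, 50, 49]
122 [42, 43, 43] [44, 42, 43] [35, 59, 73] [44, 44, 45]
124 [59, 84, 98] [35, 57, 70] [143, 146, 149] [43, 42, 41]
126 [164, 163, 164] [143, 146, 148] [160, 160, 162] [58, 82, 97]
128 [154, 155, 156] [156, 157, 158] [161, 162, 163] [147, 148, 150]
130 [146, 146, 148] [161, 162, 163] [110, 110, 110] [153, 157, 160]
132 [105, 105, 105] [115, 114, 115] [88, 88, 87] [107, 122, 134]
134 [70, 69, 69] [100, 99, 100] [47, 48, 48] [65, 77, 83]
136 [69, 71, 73] [51, 50, 50] [112, 120, 124] [52, 58, 60]
138 [116, 124, 126] [102, 109, 112] [112, 121, 123] [44, 51, 55]
140 [112, 120, 124] [115, 122, 126] [113, 120, 124] [41, 43, 48]
142 [116, 124, 127] [113, 121, 124] [113, 122, 125] [49, 48, 49]
144 [47, 53, 63] [116, 124, 127] [113, 120, 124] [48, 48, 49]
146 [44, 46, 55] [61, 68, 74] [112, 119, 123] [82, 84, 87]
148 [
[... 687 characters left out ...]
24] [114, 122, 125] [92, 92, 93]
172 [114, 121, 124] [114, 121, 123] [113, 121, 125] [92, 93, 95]
174 [113, 120, 124] [114, 120, 124] [113, 121, 124] [90, 92, 92]
176 [113, 120, 124] [114, 121, 124] [113, 120, 124] [90, 91, 92]
178 [113, 121, 124] [114, 121, 125] [113, 120, 124] [86, 85, 86]
180 [113, 121, 124] [114, 121, 124] [113, 120, 123] [142, 151, 155]
182 [111, 119, 122] [113, 122, 124] [116, 123, 126] [158, 168, 172]
184 [143, 146, 149] [114, 122, 126] [160, 160, 161] [128, 136, 140]
186 [157, 158, 159] [151, 160, 163] [155, 155, 156] [166, 176, 181]
188 [158, 159, 160] [134, 134, 136] [157, 157, 159] [168, 178, 183]
190 [156, 156, 157] [163, 163, 164] [158, 159, 160] [162, 172, 177]
```

```bash
cat >> h.py <<'E'
def spots(i,x0,x1,y0,y1):
    b,r=i[y0:y1,x0:x1,0].astype(int),i[y0:y1,x0:x1,2].astype(int)
    ra=r/np.maximum(b,1); m=((ra>1.17)&(r>30)).astype(np.uint8)
    k,l,s,c=cv2.connectedComponentsWithStats(m)
    return [(s[j].tolist(),(c[j]+[x0,y0]).round(1).tolist()) for j in range(1,k) if s[j,4]>12]
def ray_tile(px,z=.122):
    g=least_squares(lambda v:(proj("side",[[v[0],v[1],z]])-px).ravel(),q[:2]).x
    d=g-q[:2];c,s=np.cos(q[2]),np.sin(q[2]);return 1e3*np.array([c*d[0]+s*d[1],-s*d[0]+c*d[1]])
E
python3 -c "
from h import *
a=spots(cv2.imread('pics/side0.png'),298,350,215,262);print(a)
for s,c in a: print(ray_tile(c))
print(spots(robot.snapshot('side'),302,340,137,182))
"
```

```text
[([16, 10, 24, 22, 325], [325.2, 234.5])]
[4.48266371 0.74578824]
[([5, 7, 23, 25, 389], [317.9, 155.4])]
```

```bash
cat >> h.py <<'E'
def rowtab(ax,az,y,out,degs):
    for d in degs:
        a=np.radians(d);u=np.array([np.cos(a),0,np.sin(a)]);n=np.array([-np.sin(a),0,np.cos(a)])*3.5
        A=np.array([ax,y,az])
        P=proj("side",place(p,[A-u*out+n,A+u*(49.5-out)+n,A+u*(90-out)+n]))[:,1]
        print(d,P.round(1),"d",(P[0]-P[1]).round(1))
E
python3 -c "
from h import *
rowtab(36.8,173,0,22.5,(40,50,60,65,70,75,80,85,90,95,100))"
```

```text
40 [186.  156.9 133. ] d 29.1
50 [186.3 157.2 132.9] d 29.0
60 [186.1 158.  134. ] d 28.1
65 [185.9 158.6 135. ] d 27.3
70 [185.5 159.3 136.4] d 26.2
75 [185.1 160.1 138. ] d 25.0
80 [184.6 161.  140. ] d 23.6
85 [184.  162.  142.3] d 22.0
90 [183.4 163.1 144.8] d 20.2
95 [182.6 164.3 147.6] d 18.3
100 [181.8 165.6 150.7] d 16.2
```

>>> carry_out:
  increments:
    - [255,[0,0,8],0]
    - [255,[0,0,8],0]
    - [255,[0,0,8],0]
    - [255,[4,0,0],0]
    - [255,[4,0,0],0]
    - [255,[3,0,0],0]
    - [255,[3,0,0],0]
    - [255,[0,0,0],0]

```text
time: 15.7
tool_pos: [0.5327, 0.0089, 0.1417]
ee_rot: [3.141, 0.0, 1.894]
wrist_force: [0.7, -0.1, -1.1]
width: 0.0558
finger_force: 30.0
```

```bash
cat >> h.py <<'E'
def look(x0=295,x1=355,y0=110,y1=300):
    st();i=robot.snapshot("side")
    R=robot.get_obs()["tool_pos"];x,y=w2b(R)
    c=proj("side",place(p,[(x,y,R[2]*1e3)]))[0].round().astype(int);print("tcp px",c)
    print(spots(i,c[0]-25,c[0]+25,c[1]-35,c[1]+25))
    col=c[0]-2
    print(col,[(r,i[r,col].tolist()) for r in range(c[1]-10,c[1]+24,2)])
E
python3 -c "
from h import *
look()"
```

```text
t 15.7 box xy [23.   1.6] z 141.7 yaw off 0.04 F [ 0.7 -0.1 -1.1] w 0.05580146766564833 ff 29.99931424856186 q6 -0.41254742733771055
tcp px [320 191]
[([13, 4, 23, 25, 370], [319.4, 171.6])]
318 [(181, [116, 123, 126]), (183, [113, 121, 123]), (185, [114, 121, 124]), (187, [113, 120, 123]), (189, [113, 120, 124]), (191, [113, 120, 124]), (193, [114, 121, 124]), (195, [113, 120, 123]), (197, [114, 121, 125]), (199, [100, 106, 109]), (201, [72, 71, 70]), (203, [72, 72, 71]), (205, [75, 73, 72]), (207, [72, 72, 71]), (209, [74, 72, 72]), (211, [73, 73, 73]), (213, [73, 73, 71])]
```

The grip lets the tile creep under gravity. So I use that: press its short end up on the backplate's top so the long end swings down and hangs.

>>> carry_out:
  increments:
    - [255,[-6,0,0],0]
    - [255,[0,0,5],0]
    - [255,[0,0,5],0]
    - [255,[0,0,5],0]
    - [255,[0,0,5],0]
    - [255,[0,0,5],0]
    - [255,[0,0,0],0]

```text
time: 16.45
tool_pos: [0.5377, -0.0035, 0.1246]
ee_rot: [3.135, 0.015, 1.89]
wrist_force: [-5.2, -12.8, 24.0]
width: 0.0557
finger_force: 30.0
```

```bash
python3 -c "
from h import *
look()"
```

```text
t 16.45 box xy [36.4  2.4] z 124.6 yaw off -0.15 F [ -5.2 -12.8  24. ] w 0.05567920475689383 ff 30.019793808460236 q6 -0.4237396067920054
tcp px [318 192]
[([14, 1, 23, 24, 370], [317.9, 168.5])]
316 [(182, [128, 137, 141]), (184, [128, 137, 140]), (186, [128, 137, 142]), (188, [129, 138, 141]), (190, [129, 138, 142]), (192, [129, 137, 141]), (194, [128, 137, 141]), (196, [130, 139, 143]), (198, [126, 120, 117]), (200, [74, 72, 72]), (202, [74, 72, 71]), (204, [73, 72, 72]), (206, [72, 71, 71]), (208, [74, 73, 72]), (210, [75, 74, 73]), (212, [75, 73, 72]), (214, [74, 73, 73])]
```

>>> carry_out:
  increments:
    - [255,[0,0,4],0]
    - [255,[0,0,4],0]
    - [255,[0,0,4],0]
    - [255,[0,0,0],0]
    - [255,[0,0,0],0]

```text
time: 17.0
tool_pos: [0.5382, -0.0048, 0.1117]
ee_rot: [3.135, 0.017, 1.89]
wrist_force: [-3.9, -14.5, 20.1]
width: 0.0553
finger_force: 30.0
```

```bash
python3 -c "
from h import *
look()"
```

```text
t 17.0 box xy [37.8  2.5] z 111.7 yaw off -0.19 F [ -3.9 -14.5  20.1] w 0.055344015948157924 ff 30.019891262054443 q6 -0.42359944011154327
tcp px [318 196]
[([13, 1, 23, 19, 256], [318.1, 170.4])]
316 [(186, [148, 158, 161]), (188, [149, 157, 161]), (190, [148, 158, 161]), (192, [149, 158, 162]), (194, [148, 157, 161]), (196, [147, 158, 163]), (198, [132, 124, 117]), (200, [75, 74, 74]), (202, [75, 74, 73]), (204, [73, 73, 71]), (206, [73, 73, 72]), (208, [75, 75, 74]), (210, [74, 73, 72]), (212, [75, 74, 73]), (214, [73, 72, 71]), (216, [102, 97, 95]), (218, [154, 145, 146])]
```

>>> carry_out:
  increments:
    - [255,[0,0,4],0]
    - [255,[0,0,4],0]
    - [255,[0,0,4],0]
    - [255,[0,0,4],0]
    - [255,[0,0,0],0]
    - [255,[0,0,0],0]

```text
time: 17.65
tool_pos: [0.5379, -0.0039, 0.0927]
ee_rot: [3.137, 0.014, 1.89]
wrist_force: [0.5, -14.2, 10.1]
width: 0.0556
finger_force: 30.0
```

```bash
python3 -c "
from h import *
look()"
```

```text
t 17.65 box xy [36.8  2.5] z 92.7 yaw off -0.17 F [  0.5 -14.2  10.1] w 0.055589646634043775 ff 30.007534325122833 q6 -0.4233637181230695
tcp px [319 203]
[([14, 3, 19, 10, 97], [319.6, 175.3])]
317 [(193, [191, 192, 192]), (195, [160, 162, 162]), (197, [123, 119, 114]), (199, [114, 110, 105]), (201, [75, 74, 73]), (203, [76, 75, 75]), (205, [77, 76, 74]), (207, [76, 75, 75]), (209, [76, 76, 75]), (211, [77, 75, 74]), (213, [76, 75, 74]), (215, [69, 69, 68]), (217, [153, 145, 146]), (219, [156, 147, 149]), (221, [161, 152, 155]), (223, [162, 152, 155]), (225, [162, 153, 156])]
```

>>> carry_out:
  increments:
    - [255,[-12,0,0],0]
    - [255,[-8,0,-5],0]
    - [255,[0,0,-20],0]
    - [255,[0,0,-25],0]
    - [255,[0,0,-25],0]
    - [255,[0,0,-25],0]
    - [255,[0,0,-20],0]
    - [255,[0,0,-20],0]

```text
time: 18.5
tool_pos: [0.5406, -0.016, 0.2282]
ee_rot: [-3.14, -0.001, 1.893]
wrist_force: [0.7, 0.1, -1.0]
width: 0.0557
finger_force: 30.0
```

>>> carry_out:
  increments:
    - [255,[0,0,0],0]
    - [255,[0,0,0],0]
    - [255,[0,0,0],0]
    - [255,[0,0,0],0]
    - [255,[0,0,0],0]
    - [255,[0,0,0],0]
    - [255,[0,0,0],0]
    - [255,[0,0,0],0]

```text
time: 19.3
tool_pos: [0.5408, -0.0162, 0.2281]
ee_rot: [-3.142, 0.0, 1.893]
wrist_force: [-0.3, -0.4, -1.5]
width: 0.0556
finger_force: 30.0
```

```bash
python3 -c "
from h import *
st()
i=robot.snapshot('side');R=robot.get_obs()['tool_pos'];x,y=w2b(R)
for d in(-20,-40,-60,-75,-90): print(d,proj('side',tilepts(x,R[2]*1e3+8,y-1,d)).round().tolist())
c=proj('side',[R])[0].round().astype(int);print(c)
for r in range(c[1]-30,c[1]+40,3): print(r,[i[r,c[0]+k].tolist() for k in(-8,0,8)])"
```

```text
t 19.3 box xy [49.3  1.3] z 228.1 yaw off 0.01 F [-0.3 -0.4 -1.5] w 0.05555022604486769 ff 29.992448687553406 q6 -0.45686554891103626
-20 [[301.0, 146.0], [336.0, 141.0], [295.0, 126.0], [327.0, 122.0], [301.0, 150.0], [337.0, 145.0]]
-40 [[300.0, 140.0], [336.0, 136.0], [297.0, 139.0], [328.0, 135.0], [301.0, 145.0], [336.0, 141.0]]
-60 [[299.0, 135.0], [335.0, 131.0], [299.0, 152.0], [330.0, 148.0], [300.0, 140.0], [336.0, 136.0]]
-75 [[299.0, 132.0], [334.0, 128.0], [300.0, 162.0], [332.0, 158.0], [299.0, 136.0], [335.0, 132.0]]
-90 [[298.0, 130.0], [334.0, 126.0], [301.0, 170.0], [333.0, 166.0], [299.0, 133.0], [335.0, 129.0]]
[316 144]
114 [[175, 184, 184], [180, 186, 185], [185, 191, 190]]
117 [[176, 184, 184], [177, 183, 183], [179, 184, 184]]
120 [[177, 183, 184], [178, 184, 184], [179, 184, 183]]
123 [[177, 184, 184], [179, 184, 184], [179, 184, 183]]
126 [[178, 185, 184], [179, 184, 184], [182, 186, 185]]
129 [[188, 193, 192], [153, 155, 155], [71, 76, 79]]
132 [[103, 106, 109], [147, 149, 150], [161, 162, 162]]
135 [[156, 157, 158], [158, 159, 160], [158, 158, 160]]
138 [[
[... 189 characters left out ...]
 154, 156], [154, 156, 157]]
150 [[157, 158, 159], [155, 156, 157], [153, 155, 156]]
153 [[154, 154, 155], [153, 153, 155], [154, 155, 156]]
156 [[161, 161, 162], [156, 157, 157], [156, 157, 158]]
159 [[157, 158, 160], [154, 155, 156], [153, 154, 154]]
162 [[158, 158, 160], [159, 160, 161], [151, 151, 152]]
165 [[155, 155, 156], [154, 154, 156], [154, 155, 156]]
168 [[157, 158, 159], [159, 159, 160], [157, 158, 158]]
171 [[127, 136, 140], [152, 153, 154], [151, 152, 152]]
174 [[113, 119, 123], [154, 155, 156], [152, 152, 154]]
177 [[117, 125, 128], [154, 154, 156], [154, 154, 155]]
180 [[121, 129, 133], [154, 155, 156], [153, 153, 154]]
183 [[124, 132, 136], [153, 153, 155], [154, 154, 156]]
```

```bash
python3 -c "
from h import *
i=robot.snapshot('side').astype(int)
for r in range(60,180,2): print(r,' '.join('%3d%s'%(i[r,c,1],'+' if i[r,c,2]-i[r,c,0]>7 else '.') for c in range(276,360,4)))"
```

```text
60  46.  43.  43.  39.  40.  45.  52.  86.  86.  86.  85.  85.  80.  86.  88.  85.  86.  84.  52.  56.  56.
62  42.  40.  40.  41.  41.  43.  54.  88.  85.  84.  87.  84. 135.  85.  81.  78.  96. 134.  46.  56.  57.
64  43.  41.  43.  41.  27.  34.  52.  84. 132.  81.  85.  85. 118.  84. 150. 152. 152. 126.  47.  58.  57.
66  50.  47.  50.  51. 170+  83+  54.  87.  85.  86.  84.  85.  86.  85.  87.  80.  83.  85.  49.  57.  54.
68 150.  56.  55.  55. 135+  58+  52.  85.  88.  87.  85.  85.  85.  86.  86.  86.  88.  88.  52.  58.  56.
70 127+  54.  54.  55. 110+  88+  54.  85.  85.  86.  86.  85.  86.  88.  90.  88.  74.  62.  54.  47.  46.
72 117+  56.  54.  53.  55.  73.  53.  80.  89.  89.  88.  80.  71.  63.  54.  40.  42.  44.  45.  45.  45.
74  74.  55.  55.  54.  54.  64.  68.  62.  55.  51.  40.  41.  42.  42.  44.  44.  44.  46.  47.  42.  32.
76  54.  59.  56.  52.  52.  43.  40.  42.  42.  43.  42.  43.  43.  43.  42.  44.  45.  48.  52. 106+ 159+
78  46.  43.  44.  43.  42.  43.  44.  42.  44.  43.  44.  39.  49+  57+  63+  41.  59.  57.  56.  65. 161+
80  44.  44.  44.  4
[... 4719 characters left out ...]
. 152. 152. 157. 155. 152. 154. 159. 151. 154.
168 156. 155. 165+ 111+ 122+ 121+ 114+ 152+ 158. 153. 159. 153. 158. 154. 153. 153. 154. 154. 153. 154. 154.
170 153. 174+ 119+ 126+ 127+ 127+ 124+ 117+ 165+ 152. 156. 153. 154. 151. 156. 152. 154. 152. 153. 152. 152.
172 158. 123+ 127+ 130+ 131+ 129+ 128+ 122+ 114+ 152. 152. 153. 152. 153. 158. 155. 154. 156. 151. 156. 155.
174 170+ 126+ 131+ 135+ 140+ 139+ 133+ 126+ 118+ 168+ 155. 152. 153. 154. 156. 151. 152. 156. 152. 151. 156.
176 171+ 130+ 136+ 142+ 148+ 148+ 142+ 133+ 122+ 172+ 153. 154. 155. 152. 156. 152. 154. 149. 155. 156. 152.
178 157+ 133+ 144+ 150+ 157+ 156+ 149+ 139+ 126+ 173+ 153. 155. 152. 155. 155. 160. 154. 154. 154. 154. 154.
```

>>> carry_out:
  increments:
    - [255,[0,0,0],0]
    - [255,[0,0,0],0]
    - [255,[0,0,0],0]
    - [255,[0,0,0],0]
    - [255,[0,0,0],0]
    - [255,[0,0,0],0]
    - [255,[0,0,0],0]
    - [255,[0,0,0],0]

```text
time: 20.2
tool_pos: [0.5408, -0.0162, 0.2282]
ee_rot: [-3.142, 0.0, 1.893]
wrist_force: [-0.3, -0.3, -1.0]
width: 0.0554
finger_force: 30.0
```

```bash
cat >> h.py <<'E'
def cols(r0,r1,cs):
    i=robot.snapshot("side").astype(int)
    for r in range(r0,r1): print(r,' '.join('%3d%s'%(i[r,c,1],'+' if i[r,c,2]-i[r,c,0]>7 else '.') for c in cs))
E
python3 -c "
from h import *
st();print(spots(robot.snapshot('side'),300,333,95,128));cols(78,135,(304,312,320,328))
R=robot.get_obs()['tool_pos'];x,y=w2b(R)
for o in(8,22): rowtab(x,R[2]*1e3+8,y,o,(-20,-10,0,10,20,30,40))"
```

```text
t 20.2 box xy [49.4  1.3] z 228.2 yaw off 0.0 F [-0.3 -0.3 -1. ] w 0.05539472931234137 ff 29.992552399635315 q6 -0.456848268383726
[([0, 0, 26, 19, 310], [313.4, 103.1])]
78  44.  44.  39.  58+
79  42.  43.  60+  67+
80  46.  60+  67+  75+
81  62+  63+  90+ 145+
82  61+ 107+ 167+ 148+
83 117+ 170+ 186+ 138+
84 171+ 184+ 182+ 150+
85 182+ 181+ 181+ 167+
86 179+ 180+ 182+ 182+
87 179+ 182+ 187+ 169+
88 181+ 185+ 162+ 122.
89 186+ 163+ 115. 101.
90 150+ 125. 100.  94.
91 118. 104.  88.  69.
92 111.  77.  67.  52.
93  74.  64.  52.  60.
94  64.  54.  72. 168+
95  52.  59+  96+ 191+
96  58+  72+  84+ 184+
97  73+  77+  67+ 182+
98  77+  78+  70+ 182+
99  77+  78+  73+ 182+
100  78+  78+  70+ 182+
101  76+  78+  68+ 183.
102  76+  78+  67+ 182+
103  78+  79+  87+ 183.
104  75+  79+ 100+ 183.
105  67+  80+  97+ 183.
106 117+  76+  93+ 184.
107 176+  71+  96+ 183.
108 188+ 102+  96+ 183.
109 183+ 170+  96+ 184.
110 182+ 189.  98+ 184.
111 183+ 184+  97+ 183.
112 183+ 184+  95+ 184.
113 182+ 183+  75+ 184.
114 182+ 184+ 160. 183.
115 183+ 184. 190. 184.
116 183+ 184+ 184. 184.
117 183+ 183. 184. 184.
118 184+ 184. 183. 184.
119 184+ 184. 184. 184.
120 184+ 183. 184. 184.
121 184+ 184. 183. 183.
122 184. 184. 183. 184.
123 184. 183. 184. 184.
124 184. 184. 184. 184.
125 184+ 184. 184. 185.
126 184. 185. 186. 190.
127 184. 185. 189. 168.
128 185. 189. 169. 109+
129 189. 174. 112+  78+
130 176+ 121+  78+ 137.
131 126+  78+ 138. 162.
132  77. 132. 164. 157.
133 118. 162. 159. 155.
134 153. 159. 157. 154.
-20 [140. 129. 121.] d 10.9
-10 [140.9 125.2 113.5] d 15.7
0 [141.9 121.8 106.6] d 20.1
10 [142.8 118.9 100.5] d 23.9
20 [143.6 116.5  95.2] d 27.1
30 [144.3 114.8  91.2] d 29.5
40 [144.8 113.9  88.4] d 31.0
-20 [143.3 132.  123.7] d 11.3
-10 [145.7 129.5 117.5] d 16.2
0 [147.9 127.3 111.8] d 20.6
10 [149.8 125.5 106.7] d 24.4
20 [151.5 124.  102.5] d 27.4
30 [152.7 123.1  99.3] d 29.7
40 [153.6 122.6  97.2] d 31.0
```

```bash
python3 -c "
from h import *
for o in(0,4,8,12,16):
  f=lambda v:[*(lambda P:(P[0]-129.3,P[1]-103,P[2]-82.5))(proj('side',place(p,[np.array([49.4,1,v[0]])+np.array([np.cos(v[1]),0,np.sin(v[1])])*s+np.array([-np.sin(v[1]),0,np.cos(v[1])])*3.5 for s in(-o,49.5-o,90-o)]))[:,1])]
  s=least_squares(f,[245,.3]);print(o,s.x[0]-228.2,np.degrees(s.x[1]),s.fun.round(1))
print(proj('side',place(p,[(49.4,28,214),(49.4,-28,214),(49.4,28,227),(49.4,-28,227)])).round())
"
```

```text
0 27.94106181691808 16.951982539071658 [ 0. -0.  0.]
4 32.275314797477506 16.42533221770371 [ 0. -0.  0.]
8 36.557109165845816 15.901664573590613 [ 0. -0.  0.]
12 40.785818284479376 15.3809913469804 [ 0. -0.  0.]
16 44.96085098436441 14.863322979978538 [ 0. -0.  0.]
[[300. 152.]
 [334. 148.]
 [300. 146.]
 [334. 142.]]
```

>>> carry_out:
  increments:
    - [255,[10,0,0],0]
    - [255,[20,0,0],0]
    - [255,[24,0,0],0]
    - [255,[24,0,0],0]
    - [255,[24,0,0],0]
    - [255,[20,0,0],0]
    - [255,[11,-1,0],0]
    - [255,[0,0,0],0]

```text
time: 21.1
tool_pos: [0.4972, 0.111, 0.2284]
ee_rot: [3.141, -0.0, 1.895]
wrist_force: [-0.2, -0.2, -0.8]
width: 0.0555
finger_force: 30.0
```

>>> carry_out:
  increments:
    - [255,[0,0,20],0]
    - [255,[0,0,30],0]
    - [255,[0,0,30],0]
    - [255,[0,0,30],0]
    - [255,[0,0,15],0]
    - [255,[0,0,8],0]
    - [255,[0,0,0],0]
    - [255,[0,0,0],0]

```text
time: 21.9
tool_pos: [0.4986, 0.1093, 0.0962]
ee_rot: [3.14, 0.001, 1.892]
wrist_force: [-0.7, -0.4, -0.6]
width: 0.0558
finger_force: 30.0
```

```bash
python3 -c "
from h import *
st()
R=robot.get_obs()['tool_pos'];c=proj('side',[R])[0].round().astype(int);print(c)
cols(c[1]-60,c[1]+15,range(c[0]-28,c[0]+29,7))"
```

```text
t 21.9 box xy [-83.1   1. ] z 96.2 yaw off -0.02 F [-0.7 -0.4 -0.6] w 0.05580237395917141 ff 29.99257743358612 q6 -0.21671272628764737
[331 257]
197  52.  48.  69.  42.  44.  41.  97. 101. 104.
198  53.  42.  69.  79.  43.  62. 110. 105. 104.
199  53. 127.  69. 102.  91.  97. 105. 105. 105.
200  64. 130.  69. 102. 112. 106. 104. 104. 106.
201  70. 141+  70.  95. 107. 104. 104. 104. 104.
202  73. 149+  69. 128. 105. 103. 104. 103. 102.
203  71. 100+  70. 126. 105. 104. 102.  99. 114.
204  70.  78+  70. 100. 105. 104. 102. 120. 185.
205  71.  90+  69. 104. 104. 103. 104. 179. 188.
206  71. 142.  66. 104. 104. 101. 103. 181. 123.
207  69. 147.  65. 104. 103. 103. 104. 125.  99.
208  72. 115.  63. 104. 104. 104. 105. 100. 107.
209  70. 100.  55. 104. 103. 106. 105. 106. 101.
210  71.  89.  51. 103. 105. 105. 106. 102.  74.
211  72.  64.  58. 105. 105. 107. 102.  79.  51.
212  71.  60.  64. 106. 106. 101.  79.  52.  54.
213  69.  65.  68. 109.  98.  79.  52.  53.  52.
214  71.  70.  71.  94.  73.  51.  51.  53.  59.
215  71.  71.  75.  59.  49.  50.  47.  49.  71.
216  71.  74.  65.  48. 
[... 2019 characters left out ...]
 89.  92. 182.
258  87. 107.  87.  87.  87.  89.  90.  89. 180.
259  87. 107.  87.  86.  88.  89.  89.  88. 181.
260  87. 106.  87.  88.  89.  89.  89.  90. 181.
261  86.  95.  86.  88.  88.  89.  89.  90. 181.
262  86.  84.  87.  87.  87.  89.  90.  91. 181.
263  85.  84.  87.  88.  88.  90.  90.  89. 183.
264  86.  87.  86.  86.  89.  89.  91.  89. 182.
265  87.  87.  87.  88.  89.  89.  89.  84. 186.
266  88.  86.  86.  89.  90.  90.  89. 119. 187.
267  86.  87.  89.  91.  89.  90.  91. 158. 189.
268  86.  88.  88.  89.  89.  90.  91. 175. 193.
269  88.  88.  88.  89.  89.  90.  88. 176. 178.
270  88.  88.  89.  90.  90.  89.  90. 153. 156.
271  87.  88.  88.  89.  88.  90.  90. 110. 147.
```

>>> carry_out:
  increments:
    - [255,[0,0,4],0]
    - [255,[0,0,4],0]
    - [255,[0,0,0],0]
    - [255,[0,0,0],0]

```text
time: 22.35
tool_pos: [0.4977, 0.1097, 0.0871]
ee_rot: [-3.141, 0.0, 1.893]
wrist_force: [-0.1, 0.3, -0.2]
width: 0.0551
finger_force: 30.0
```

```bash
python3 -c "
from h import *
st()"
```

```text
t 22.35 box xy [-83.7   0.2] z 87.1 yaw off 0.01 F [-0.1  0.3 -0.2] w 0.0551455169655427 ff 29.99251753091812 q6 -0.21664256749882377
```

>>> carry_out:
  increments:
    - [255,[0,0,2],0]
    - [255,[0,0,2],0]
    - [255,[0,0,0],0]

```text
time: 22.65
tool_pos: [0.4975, 0.1096, 0.0827]
ee_rot: [-3.141, -0.0, 1.893]
wrist_force: [0.1, 0.1, -1.9]
width: 0.0557
finger_force: 30.0
```

>>> carry_out:
  increments:
    - [255,[0,0,2],0]
    - [255,[0,0,2],0]
    - [255,[0,0,2],0]
    - [255,[0,0,0],0]

```text
time: 23.05
tool_pos: [0.4975, 0.1096, 0.0767]
ee_rot: [-3.141, -0.0, 1.893]
wrist_force: [-0.3, 0.2, -1.1]
width: 0.0555
finger_force: 30.0
```

>>> carry_out:
  increments:
    - [255,[0,0,2],0]
    - [255,[0,0,2],0]
    - [255,[0,0,2],0]
    - [255,[0,0,0],0]

```text
time: 23.45
tool_pos: [0.4975, 0.1096, 0.0707]
ee_rot: [-3.141, -0.0, 1.893]
wrist_force: [-0.0, -0.3, -1.5]
width: 0.0558
finger_force: 30.0
```

```bash
python3 -c "
from h import *
st()
R=robot.get_obs()['tool_pos'];c=proj('side',[R])[0].round().astype(int);print(c)
i=robot.snapshot('side').astype(int)
for r in range(190,285,2): print(r,' '.join('%3d%s'%(i[r,k,1],'+' if i[r,k,2]-i[r,k,0]>7 else '-' if i[r,k,0]-i[r,k,2]>5 else '.') for k in range(284,372,4)))
print(proj('side',place(p,[(-67,0,115),(-9,0,115),(-67,-45,115),(-9,-45,115)])).round())"
```

```text
t 23.45 box xy [-83.7   0. ] z 70.7 yaw off 0.01 F [-0.  -0.3 -1.5] w 0.055801269563110906 ff 29.992477297782898 q6 -0.2165974506035713
[331 265]
190 169+ 193+ 200+ 200+ 196+ 202+  50. 105+ 192+  53.  53-  64-  63-  62-  56-  62. 197+ 103+  48. 150. 180. 184.
192 166+ 204+ 202+ 205+ 187+  80+  56.  79. 104+ 188+ 175+  61.  36.  60. 163+ 187+ 114+  86.  53. 153. 181. 177.
194 130.  94+ 137+ 133.  88+ 153.  58.  75.  93+ 104+ 147+ 191+ 191+ 186+ 155+ 104+  87+  85.  54. 183. 178. 154.
196 188. 164. 125. 143. 174. 188.  55.  48.  98.  75+ 112+ 107+ 106+ 108+ 112+  79+  97.  47.  55. 207. 157.  66.
198 184. 182. 188. 188. 180. 171.  49.  55.  71. 108.  70.  73.  84+  70.  70. 104.  76.  54.  45. 196. 185.  73.
200 165. 179. 166. 154- 144- 147-  44.  55.  46.  78. 111. 109. 102. 108. 110.  80.  47.  52.  54. 197. 197.  71.
202  66. 141- 135- 122- 100-  81.  81.  51.  56.  48.  53.  87.  91.  87.  58.  47.  54.  46. 188. 195. 201.  71.
204  75.  69.  85.  83.  80.  72.  72-  46.  55.  54.  51.  45.  45.  46.  50.  53.  51.  34. 199. 196. 205.  73.
206  74.  75.  73.  71.  73.  73.  68.  56
[... 3870 characters left out ...]
7.  89-  90-  90-  91-  90-  90.  89-  91-  91-  92.  91-  93- 162. 183. 185.
276  89-  89-  88-  88-  89-  90-  90-  91-  90-  88-  89-  90-  89-  91-  92-  93-  90.  71.  78. 176. 183. 182.
278  89-  88-  90-  89.  89-  89-  90-  91-  89.  90-  91-  90-  93-  86.  73.  87. 159. 168. 188. 185. 188. 178.
280  89-  89-  89-  89-  88-  88-  89-  88-  89-  91-  78.  69. 100. 156. 169. 200. 185. 184. 183. 183. 185. 184.
282  88-  87-  89-  89-  90-  89-  91-  75.  63. 109. 163. 189. 189. 189. 185. 190. 186. 188. 187. 189. 184. 189.
284  89-  91-  91-  90-  72.  61. 101. 162. 191. 191. 186. 188. 187. 183. 185. 182. 188. 187. 189. 191. 189. 190.
[[329. 242.]
 [324. 215.]
 [356. 238.]
 [349. 211.]]
```

>>> carry_out:
  increments:
    - [255,[0,0,2],0]
    - [150,[0,0,0],0]
    - [60,[0,0,0],0]
    - [0,[0,0,0],0]
    - [0,[0,0,0],0]
    - [0,[0,0,0],0]
    - [0,[0,0,0],0]

```text
time: 24.2
tool_pos: [0.4979, 0.1096, 0.0693]
ee_rot: [3.141, 0.0, 1.893]
wrist_force: [-0.2, -0.3, -0.0]
width: 0.0915
finger_force: 0.0
```

>>> carry_out:
  increments:
    - [0,[10,0,-10],0]
    - [0,[10,0,-15],0]
    - [0,[0,0,-15],0]
    - [0,[0,0,0],0]
    - [0,[0,0,0],0]

```text
time: 24.7
tool_pos: [0.4916, 0.129, 0.1097]
ee_rot: [3.14, 0.0, 1.893]
wrist_force: [0.7, 0.3, 0.3]
width: 0.0941
finger_force: 0.0
```

```bash
python3 -c "
from h import *
st()
i=robot.snapshot('side').astype(int)
for r in range(210,275,2): print(r,' '.join('%3d%s'%(i[r,k,1],'+' if i[r,k,2]-i[r,k,0]>7 else '-' if i[r,k,0]-i[r,k,2]>5 else '.') for k in range(284,372,4)))
for cx in(-50,-54,-58,-62): print(cx,proj('side',place(p,[(cx-45,28,122),(cx-45,-28,122),(cx+45,28,122),(cx+45,-28,122)])).round(1).tolist())"
```

```text
t 24.7 box xy [-104.     0.6] z 109.7 yaw off 0.03 F [0.7 0.3 0.3] w 0.09406546026854123 ff 0.0 q6 -0.1774911429795069
210  74.  74.  75.  70-  90.  86.  72.  63.  65.  71.  93. 104. 104. 105. 105. 101. 106. 103. 143. 183. 198. 185.
212  73.  73.  73.  71.  85-  72.  79.  87.  89.  72.  87. 107. 108. 105. 102. 189. 103. 197. 164. 128. 106.  92.
214  73.  73.  71.  73. 156-  80.  85.  84.  85.  71.  88. 101. 147. 106. 104.  98. 104. 100. 103. 108. 110.  92.
216  74.  74.  72.  71. 152-  72.  79.  81. 115-  70.  89. 103. 101. 106. 105. 106. 107. 109. 100.  77.  61.  54.
218  74.  73.  72.  72. 151- 141- 163- 157. 165+  71.  83. 107. 106. 107. 104.  95.  81.  56.  51.  53.  52.  57.
220  74.  73.  74.  73. 146-  98.  60.  64.  68.  71.  81.  90.  78.  71.  52.  49.  49.  49.  42.  68. 136.  81.
222  73.  73.  74.  73.  71.  73.  73.  74.  66.  63.  51.  50.  49.  48.  45.  43.  96. 149. 166- 192. 187.  92.
224  73.  73.  73.  74.  72.  62.  55.  50.  53.  51.  49.  51.  51+ 122+ 178+ 162- 176- 172- 172- 183. 191.  97.
226  72.  74.  73.  55.  51.  53.  51.  44.  37.  62+  69+  75+ 108+ 
[... 2356 characters left out ...]
8.  87-  90-  89-  89-  88-  89.  89-  89-  89-  91- 147. 177-  90- 183. 187. 179.
270  88-  88-  88-  88-  97. 104.  90-  89-  88-  89-  91-  90-  89-  90-  90-  89. 102. 155.  88. 190. 181. 183.
272  89-  90-  91-  89-  89-  87-  89-  89-  89-  89-  90-  89.  90-  89-  89.  90-  88-  86-  91. 191. 185. 186.
274  89-  89-  88-  90-  90-  90-  88-  88-  89-  89-  89-  90-  90.  89-  90-  90.  90.  92-  91- 161. 182. 185.
-50 [[315.1, 256.7], [349.7, 251.6], [307.3, 212.8], [339.3, 208.5]]
-54 [[315.5, 258.8], [350.2, 253.7], [307.7, 214.6], [339.7, 210.2]]
-58 [[315.9, 260.9], [350.7, 255.8], [308.0, 216.4], [340.1, 212.0]]
-62 [[316.3, 263.1], [351.2, 257.9], [308.3, 218.3], [340.6, 213.8]]
```

>>> carry_out:
  increments:
    - [200,[3,-1,0],0]
    - [255,[0,0,0],0]
    - [255,[0,0,0],0]
    - [255,[0,0,0],0]
    - [255,[0,0,0],0]
    - [255,[0,0,0],0]
    - [255,[0,0,0],0]
    - [255,[0,0,0],0]

```text
time: 25.55
tool_pos: [0.4896, 0.1311, 0.1091]
ee_rot: [-3.142, 0.0, 1.893]
wrist_force: [0.5, 1.1, -0.2]
width: 0.0549
finger_force: 30.0
```

>>> carry_out:
  increments:
    - [255,[-4,0,-1],0]
    - [255,[-6,0,0],0]
    - [255,[-6,0,0],0]
    - [255,[-6,0,0],0]
    - [255,[-3,0,0],0]
    - [255,[0,0,0],0]

```text
time: 26.15
tool_pos: [0.4974, 0.1077, 0.1101]
ee_rot: [3.142, -0.002, 1.892]
wrist_force: [0.7, 2.7, -0.8]
width: 0.0551
finger_force: 30.0
```

```bash
python3 -c "
from h import *
st()"
```

```text
t 26.15 box xy [-82.   -0.7] z 110.1 yaw off -0.03 F [ 0.7  2.7 -0.8] w 0.055051093852113805 ff 30.00191867351532 q6 -0.22097552121389866
```

>>> carry_out:
  increments:
    - [255,[-3,0,0],0]
    - [255,[-3,0,0],0]
    - [255,[0,0,-3],0]
    - [255,[0,0,-3],0]
    - [255,[0,0,0],0]

```text
time: 26.65
tool_pos: [0.4975, 0.1073, 0.1161]
ee_rot: [-3.141, -0.012, 1.895]
wrist_force: [-3.7, 13.5, -0.4]
width: 0.0551
finger_force: 30.0
```

```bash
cat >> h.py <<'E'
def grid(r0=195,r1=275,c0=284,c1=372):
    i=robot.snapshot('side').astype(int)
    for r in range(r0,r1,2): print(r,' '.join('%3d%s'%(i[r,k,1],'+' if i[r,k,2]-i[r,k,0]>7 else '-' if i[r,k,0]-i[r,k,2]>5 else '.') for k in range(c0,c1,5)))
E
python3 -c "
from h import *
st();grid(200,268,300,360)"
```

```text
t 26.65 box xy [-81.5  -0.7] z 116.1 yaw off 0.14 F [-3.7 13.5 -0.4] w 0.05508815640759857 ff 30.022032558918 q6 -0.23199788971254098
200  66.  66.  61.  89-  64. 102. 102. 103. 106.  95.  76.  45.
202  67.  66.  65.  64.  66.  98.  91.  73.  49.  43.  45.  51.
204  67.  65.  69.  71.  65.  44.  43.  44.  48.  43.  52+  54.
206  68.  62.  49.  46.  46.  44.  43.  45+  65+ 123. 127.  52.
208  51.  48.  46.  44.  41.  60+ 155+ 182+  90. 145- 131-  70+
210  47.  50.  71+ 127+ 183+ 203+ 195+ 194+ 164+ 147- 133- 100+
212  78+  82+  74+ 197+ 196+ 168+ 201+ 199+ 171+ 100- 130. 125.
214  67.  64-  64. 202+  39+  56+ 103+ 117. 132. 145.  98.  86.
216  64-  66.  66. 126+ 115. 140. 139. 103.  83.  66.  63.  81+
218  59-  66.  66. 117+ 114.  83.  74.  48. 110+ 154-  44. 100.
220  57-  66.  62.  68+  66.  58.  60+ 213+ 198+ 167-  36. 108.
222  51.  51.  45.  59+  60+  63+  63+ 206+ 193+ 165-  37. 105.
224  54+  48.  47.  94.  59+  64+  75+ 107+ 193+ 162-  39. 105.
226  59+  50.  48. 111+ 123+  46+  80+  78+ 195+ 150.  41. 103.
228 110.  42.  44. 117+ 198+ 204+  78+  80+ 195+ 189.  45. 104.
230 15
[... 509 characters left out ...]
 174. 143. 103.  82. 173+ 141+ 107+  98.  87.  84.  48. 110.
248  76.  82. 103.  77. 107. 105.  79.  83.  84.  86.  65. 178.
250  82.  82. 103.  77.  79.  82.  83.  83.  84.  85-  85- 185.
252  82.  82. 105.  94.  82.  82.  84-  84-  82-  84-  85- 190.
254  81.  83.  81.  94.  82-  84-  85-  85-  85-  86-  86- 150.
256  83.  83-  84-  81-  82-  84-  85-  83-  85-  86-  87- 140.
258  82.  83-  84-  83-  84-  83-  82-  84-  85-  87-  85-  95.
260  84-  83-  83-  84-  82-  84-  84-  85-  83-  84-  87-  81-
262  83-  82-  82-  82-  84-  84-  84.  84-  84-  87-  87-  82-
264  83-  83-  83-  82-  82-  83.  84-  85-  87-  87-  84-  84-
266  81-  83-  81-  83-  84-  87-  85-  86-  86-  86- 144.  87.
```

>>> carry_out:
  increments:
    - [255,[0,0,-4],0]
    - [255,[0,0,-4],0]
    - [255,[-1,0,-4],0]
    - [255,[-1,0,-4],0]
    - [255,[-1,0,-4],0]
    - [255,[-1,0,-4],0]
    - [255,[0,0,0],0]

```text
time: 27.4
tool_pos: [0.5005, 0.1001, 0.1408]
ee_rot: [3.14, -0.004, 1.894]
wrist_force: [-1.3, 5.1, 0.4]
width: 0.0555
finger_force: 30.0
```

```bash
python3 -c "
from h import *
st();grid(190,250,300,360)"
```

```text
t 27.4 box xy [-73.7  -0.2] z 140.8 yaw off 0.09 F [-1.3  5.1  0.4] w 0.05548845606624097 ff 30.01130372285843 q6 -0.2402102212558315
190  60.  58.  46.  45.  46.  45.  40.  44.  56+ 101+ 131+  54.
192  47.  47.  47.  42.  44.  55+ 101+ 154+ 168. 169. 110.  54.
194  46.  49.  67+ 103+ 159+ 174. 175. 154. 140- 134-  96. 120+
196  73+  79+  71+ 174. 157. 141- 132- 126- 109-  88.  80. 118+
198  67.  63.  61. 132- 127- 108-  86.  74. 128. 127. 137.  96+
200  63.  63.  62.  86.  74. 131. 128. 138.  92.  80.  68.  65.
202  64.  65.  63. 127. 136.  96.  79.  63.  59.  59.  71.  80+
204  64.  63.  62.  82.  62.  45.  91. 161+  75. 119-  60.  92.
206  58.  53.  48.  96. 159+ 179+ 187+ 182+  62. 138-  50.  98.
208  47.  49.  47. 197+ 183+ 187+ 181+ 181+ 153+ 139-  46.  99.
210  48.  48.  45. 193+ 161+  92+ 163+ 181+ 179+ 139-  45.  99.
212  45.  46.  45. 192+  49+  54+  48+ 183+ 187+ 142-  44.  99.
214  34.  60.  84.  58+  57+  58+  60+ 187+ 181+ 160-  44.  98.
216 143-  94.  98.  42+  58+  58+  55+ 192+ 181+ 162-  44.  98.
218 132-  84.  97. 153+  54+  54+  72+  65+ 181+ 160-  44. 100.
220 15
[... 253 characters left out ...]
 160- 131.  97. 189+ 181+ 181+ 181+ 182+ 181+ 182+  60.  99.
230 157- 148-  97. 191+ 180+ 181+ 181+ 182+ 190+ 163+  57.  97.
232 161. 155-  98. 192+ 181+ 186+ 169+ 159+ 121+ 123+  62.  94.
234 156- 153-  97. 194+ 168+ 122+ 125+ 122+ 132. 147-  59. 145.
236 161- 164-  99. 132+ 124+ 121. 153. 162- 162. 162- 124. 163-
238 158. 160-  98. 145. 163- 163. 160- 160- 161- 160- 163- 166.
240 158- 160-  97. 145- 159- 160. 160- 160- 167- 141. 120.  95.
242 158- 159- 163- 164- 159- 164- 148. 137.  76.  85.  76. 164.
244 159- 159. 161- 164. 134.  89.  90.  73.  81.  83.  80. 173.
246 167. 137- 114.  75.  80.  76.  79.  82.  81.  82.  83. 175.
248  74.  78.  76.  78.  81.  79.  81.  81.  80.  81.  82. 178.
```

>>> carry_out:
  increments:
    - [255,[-3,0,-5],0]
    - [255,[-3,0,-5],0]
    - [255,[-3,0,-4],0]
    - [255,[-4,0,-4],0]
    - [255,[-4,0,-4],0]
    - [255,[0,0,0],0]

```text
time: 28.05
tool_pos: [0.5061, 0.0844, 0.1639]
ee_rot: [3.139, -0.005, 1.895]
wrist_force: [-2.2, 7.6, 3.1]
width: 0.0554
finger_force: 30.0
```

```bash
python3 -c "
from h import *
st();grid(185,240,300,360)"
```

```text
t 28.05 box xy [-57.    0.2] z 163.9 yaw off 0.1 F [-2.2  7.6  3.1] w 0.05543033275332975 ff 30.0077086687088 q6 -0.27275784587653845
185  51.  48.  44.  78. 139. 157. 165. 160. 160. 167.  84.  39.
187  45.  44.  37. 167. 160. 161. 165. 159. 159. 169.  86.  75.
189  44.  45.  32. 159. 159. 161. 164. 158. 161. 168.  76.  91.
191  47.  44.  30. 161. 161. 163. 162. 159. 158. 170.  74.  93.
193  40.  57.  92. 161. 164. 163. 165. 165. 153. 142-  75.  92.
195 117.  96.  71. 166. 167. 155. 140- 124- 129- 115-  82.  91.
197 173.  92.  72. 138- 124- 131- 113-  93-  67.  71.  86.  88.
199 141-  93.  67. 112-  92-  66.  72.  72.  74.  75.  84.  87.
201 118-  93.  76.  70.  73.  74.  73.  70.  73.  72.  97.  88.
203  72.  92.  85.  73.  73.  67.  79. 123+  68.  69.  96.  87.
205  74.  93.  81.  69. 125+ 153+ 171+ 162+ 127+ 127-  99.  93.
207  74.  93.  78. 172+ 134+  82+  64+ 163+ 162+ 123-  97.  95.
209  69.  93.  78.  64+  49+  49+  57+ 113+ 160+ 121-  99.  97.
211 121-  93.  81. 126+ 107+ 141+  91+ 139+ 160+ 141+  97. 107.
213 130-  93.  82. 162+ 164+ 160+ 164+ 160+ 154+ 187+  97. 107.
215 128-  93.  86. 159+ 158+ 158+ 176+ 162+ 153+ 149+  97. 134.
217 129-  93.  87. 177+ 152+ 161+ 149+ 150+ 150+ 130.  92. 158-
219 138-  89.  93. 149+ 149+ 149+ 139+ 147. 146- 157- 130. 153-
221 153-  84.  94. 139+ 152. 134- 156- 154- 154- 153- 154- 153-
223 152- 145.  89. 156- 155- 153- 154- 154- 154- 152- 152- 153-
225 154. 154. 139. 154- 154- 154- 151- 151- 152- 152. 153- 153-
227 152. 153- 153- 152- 150. 152- 152- 153- 153- 154- 155- 155-
229 151- 150- 151- 152- 154- 154- 152- 154. 153- 154- 155- 156-
231 152. 154- 154- 152- 152- 154- 154- 154- 155. 156- 154. 152-
233 152. 152- 152- 153- 154- 155- 156- 154- 152- 152- 152- 153-
235 152- 154- 154- 155- 153- 152- 152- 151- 152- 154- 154. 154-
237 154- 152- 151- 151- 151- 152- 152- 152- 154- 153. 154- 154-
239 150- 150. 151- 151- 152- 152- 153- 153. 154- 158- 147. 128.
```

>>> carry_out:
  increments:
    - [255,[-4,0,-4],0]
    - [255,[-4,0,-4],0]
    - [255,[-5,0,-4],0]
    - [255,[-5,0,-4],0]
    - [255,[-5,0,-3],0]
    - [255,[0,0,0],0]

```text
time: 28.7
tool_pos: [0.5137, 0.0592, 0.1816]
ee_rot: [3.141, 0.001, 1.892]
wrist_force: [0.4, 2.2, -0.7]
width: 0.055
finger_force: 30.0
```

```bash
python3 -c "
from h import *
st();grid(165,230,300,360)"
```

```text
t 28.7 box xy [-30.7  -0.5] z 181.6 yaw off -0.05 F [ 0.4  2.2 -0.7] w 0.055033642632645055 ff 29.999991059303284 q6 -0.3157337049698696
165  49.  49. 166. 159. 161. 159. 156. 160. 151.  38.  93. 134.
167  48.  46. 162. 161. 159. 157. 157. 158. 159.  36.  91. 140.
169  45.  44. 163. 163. 156. 162. 156. 157. 156.  36.  92. 146.
171  84.  97. 176+ 156. 159. 158. 156. 158. 158.  39.  92. 151.
173  94.  93. 157+ 156. 156. 157. 160. 158. 157.  39.  91. 169.
175  86.  92. 121+ 158. 159. 159. 160. 155. 158.  39.  93. 162.
177  80.  90. 117+ 159. 159. 157. 161. 160. 160.  41.  91. 164.
179  72.  92. 121+ 157. 156. 158. 159. 166. 156.  40.  92. 168.
181  80.  93. 124+ 161. 157. 159. 159. 155. 158.  41.  92. 165.
183  92.  91. 143+ 157. 164. 161. 162. 159. 160.  41.  92. 159.
185 119.  94. 183+ 157. 158. 155. 158. 157. 160.  41.  93. 162.
187 145+  92. 133. 160. 157. 159. 164. 157. 159.  42.  92. 158.
189 158+  93. 166. 158. 158. 160. 162. 156. 159.  42.  94. 161.
191 171+  92. 171. 160. 159. 162. 161. 159. 157.  44.  92. 158.
193 112.  92. 171. 160. 161. 161. 162. 160. 153.  44.  92. 165.
195
[... 448 characters left out ...]
  71.  75.  86.  87.  89.  84.  78.  72.  77. 132- 126- 157.
211 121-  75.  83.  77.  73.  75.  72.  75.  75. 131- 125- 158.
213 128-  73.  74.  73.  75.  74.  68.  86. 120- 148- 153- 151.
215 128-  73.  73.  70.  78. 118- 140- 155- 149- 149- 149- 156-
217 128-  73. 105- 137- 153- 152- 147- 151- 151- 152- 152- 153-
219 137- 150- 152. 149- 146- 151- 152- 151- 151- 154- 153- 152.
221 150- 151. 151. 152- 151- 153- 152- 152- 152- 151- 151- 150-
223 151- 150. 150- 151- 151- 152- 152- 151- 152- 150- 149. 151-
225 152- 152- 151- 151- 151. 151- 150- 150- 150- 151- 152. 152-
227 151- 152. 152- 149- 148- 150- 149- 151. 151- 152- 153- 152-
229 149- 148- 148- 150- 152. 152- 151- 152- 152- 152- 153. 154-
```

>>> carry_out:
  increments:
    - [255,[-4,0,-2],0]
    - [255,[-4,0,-2],0]
    - [255,[-4,0,-1],0]
    - [255,[-4,0,0],0]
    - [255,[-4,0,0],0]
    - [255,[-3,0,0],0]
    - [255,[0,0,0],0]

```text
time: 29.45
tool_pos: [0.5206, 0.0376, 0.1859]
ee_rot: [-3.141, 0.0, 1.892]
wrist_force: [0.5, 1.6, -0.6]
width: 0.055
finger_force: 30.0
```

```bash
python3 -c "
from h import *
st();grid(175,225,300,360)"
```

```text
t 29.45 box xy [-8.  -0.8] z 185.9 yaw off -0.04 F [ 0.5  1.6 -0.6] w 0.0549604450205792 ff 29.998167157173157 q6 -0.3577417909233734
175  89.  88. 118+ 158. 159. 159. 159. 154. 150.  95. 106. 154.
177  88.  94. 117+ 159. 159. 157. 160. 158. 153.  95. 120. 155.
179  90.  93. 117+ 158. 155. 156. 158. 165. 146.  95. 122. 162.
181  85.  93. 119+ 160. 156. 158. 156. 159. 178.  95. 131. 160.
183  79.  95. 136+ 153. 166. 175. 190. 192. 197.  92. 156. 154.
185 110.  94. 180+ 190. 192. 196. 188. 162.  97+  95. 161. 158.
187 128+  93. 197. 186. 161.  96+  81.  90.  92+ 154. 153. 156.
189 172+  92.  98+  80.  92+  92.  93.  94.  93. 160. 161. 160.
191 182+  83.  92.  95+  94.  93.  94.  94.  91. 161. 161. 157.
193 112. 122.  93+  93+  94.  94.  93.  95.  91. 133- 134- 163.
195 108. 165.  92.  93.  93+  94.  94.  94.  91+ 116-  95. 161.
197 166. 162.  94.  95+  94.  94.  93.  95.  93.  73. 101. 161.
199 136- 122-  92+  93.  94.  94.  94.  93+  92.  76.  99. 153.
201 115-  93-  94.  93.  93.  94.  93.  93.  92.  75. 108. 160.
203  72.  73.  94.  93.  93.  93.  93.  92.  88.  69. 121. 159.
205  74.  75.  92+  93.  94.  93.  93.  94.  82. 133- 133- 160.
207  74.  76.  93.  93.  93.  94.  94.  94.  75. 129- 123- 156.
209  68.  74.  95.  92.  94.  94.  95+  88.  79. 131- 124- 156.
211 120-  75.  93+  95+  89.  80.  74.  73.  74. 130- 124- 156.
213 129-  74.  83.  67.  72.  73.  71.  86- 120- 146- 151- 149.
215 127-  74.  72.  69.  80. 118- 139- 153- 148- 147. 149- 154-
217 126-  72. 105- 136- 151- 151- 146- 149- 151- 151. 151- 151-
219 135- 150- 152- 147- 144- 152. 150- 150. 151- 152- 153- 151.
221 151. 151- 150- 151- 150- 151- 151- 151- 151- 149. 150- 150.
223 149- 149- 149- 151- 151. 151- 151- 151- 151- 150. 149. 150-
```

>>> carry_out:
  increments:
    - [255,[-3,0,0],0]
    - [255,[-2,0,0],0]
    - [255,[0,0,5],0]
    - [255,[0,0,5],0]
    - [255,[0,0,5],0]
    - [255,[0,0,5],0]
    - [255,[0,0,0],0]

```text
time: 30.2
tool_pos: [0.5216, 0.0335, 0.1647]
ee_rot: [-3.14, -0.001, 1.893]
wrist_force: [-0.1, 0.9, -1.8]
width: 0.0551
finger_force: 30.0
```

```bash
python3 -c "
from h import *
st();grid(180,225,300,360)"
```

```text
t 30.2 box xy [-3.9 -1.2] z 164.7 yaw off 0.01 F [-0.1  0.9 -1.8] w 0.05510098326393648 ff 29.997453689575195 q6 -0.36655166064977845
180  89.  92. 118+ 160. 153. 158. 158. 160. 115.  93. 143. 162.
182  84.  94. 123+ 157. 160. 161. 160. 156. 119.  93. 138. 156.
184  76.  92. 162+ 157. 161. 158. 158. 157. 116.  95. 156. 155.
186  69.  92. 158+ 158. 155. 156. 160. 156. 135.  92. 148. 158.
188 107.  93. 137. 159. 157. 157. 160. 165. 180+  93. 164. 156.
190 133+  93. 165. 154. 165. 176+ 191. 193. 201.  90. 165. 159.
192 155+  93. 175+ 191. 191. 197. 171. 148.  80+ 112. 148. 160.
194  79.  93. 199. 171. 151.  81+  89.  93+  96+ 131- 122- 162.
196 154.  87.  82+  87+  92+  94+  95+  93+  95+  84.  94. 163.
198 157. 125.  93+  94+  94.  94+  93+  95.  96+  76.  98. 156.
200 125- 119-  95.  94.  94+  94.  95+  94+  96+  77.  98. 156.
202  85.  69.  94+  94+  94.  94+  95+  95.  95.  73. 114. 161.
204  73.  76.  94.  94+  94+  92+  94.  94+  93+ 111- 130- 158.
206  74.  74.  94.  93+  93.  94+  95+  95.  93. 128- 127- 158.
208  75.  75.  95+  92+  94.  94.  95.  94+  93. 129- 124- 158.
210  91-  72.  95.  93+  94.  94.  95+  94+  89. 132- 125- 154.
212 129-  74.  94+  94+  95.  94+  93+  92+  78. 131- 143- 155-
214 126-  73.  95+  94.  91+  89+ 107. 137- 151- 149- 147- 152.
216 126-  70.  91+ 102. 130. 149- 149- 149- 147- 151- 152. 152-
218 125- 122- 143- 151- 144- 150. 150. 150. 150- 150. 152- 152.
220 148- 148- 151- 151- 151. 151. 151- 152- 151. 152- 151- 149.
222 150- 150- 149. 150- 152. 151. 151- 151- 151- 151. 149. 150-
224 149. 150- 150- 150. 150- 151- 151- 150. 150- 149. 149. 150-
```

>>> carry_out:
  increments:
    - [255,[0,0,6],0]
    - [255,[0,0,6],0]
    - [255,[0,0,6],0]
    - [255,[0,0,6],0]
    - [255,[0,0,0],0]

```text
time: 30.75
tool_pos: [0.5215, 0.0334, 0.1407]
ee_rot: [-3.14, -0.001, 1.893]
wrist_force: [-0.3, 1.3, -1.8]
width: 0.0549
finger_force: 30.0
```

```bash
python3 -c "
from h import *
st()"
```

```text
t 30.75 box xy [-3.8 -1.3] z 140.7 yaw off 0.0 F [-0.3  1.3 -1.8] w 0.05494732736696043 ff 29.99745011329651 q6 -0.3665782488614381
```

Inserted freely, so I release.

>>> carry_out:
  increments:
    - [200,[0,0,0],0]
    - [100,[0,0,0],0]
    - [60,[0,0,0],0]
    - [60,[0,0,0],0]
    - [60,[0,0,0],0]

```text
time: 31.25
tool_pos: [0.5225, 0.0332, 0.1426]
ee_rot: [3.141, 0.001, 1.893]
wrist_force: [-0.1, 0.0, 0.2]
width: 0.0715
finger_force: 0.0
```

```bash
python3 -c "
from h import *
st();grid(180,225,285,365)"
```

```text
t 31.25 box xy [-3.3 -0.4] z 142.6 yaw off -0.0 F [-0.1  0.   0.2] w 0.07150444695471368 ff 0.0 q6 -0.36657599230758364
180 155+ 164+  90.  77. 146+ 118+ 160. 154. 157. 158. 160. 155.  50.  92. 154. 157.
182 160+ 172+  91.  81. 152+ 123+ 157. 161. 160. 160. 157. 160.  49.  92. 164. 160.
184 163+ 148+  89.  80. 155+ 162+ 157. 161. 157. 159. 156. 158.  39.  93. 162. 161.
186 166+ 180+  85.  85. 156+ 157+ 158. 155. 155. 160. 156. 156.  31.  92. 164. 158.
188 165+ 178+  86.  92. 152+ 136. 159. 157. 158. 164. 158. 159.  31.  93. 162. 156.
190 150+ 178+  80.  91. 164+ 164. 159. 157. 161. 160. 155. 159.  33.  92. 163. 157.
192 165+ 179+  73.  92.  79. 161. 160. 160. 162. 160. 160. 158.  35.  93. 164. 156.
194  79. 103+  93.  92. 156. 161. 160. 163. 162. 159. 143. 132-  37.  92. 164. 158.
196 166. 121.  88.  92. 162. 163. 158. 146. 132- 124- 119- 103-  51.  92. 164. 158.
198 162. 162. 147.  92. 144. 130- 123- 120- 106-  81.  71.  76.  60.  87. 157. 158.
200 156. 146. 128-  93. 120- 105-  82.  69.  73.  74.  75.  75.  69. 102. 157. 159.
202 125- 121- 105-  92.  70.  72.  73.  74.  75.  74.  7
[... 251 characters left out ...]
75.  75. 130- 124- 158. 162.
210  95. 126- 150-  90-  72.  73.  73.  74.  74.  74.  73.  73. 131- 124- 155. 159.
212 151- 150- 152- 131-  72.  74.  75.  71.  68.  62. 104.  74. 132- 143- 156- 163.
214 150- 149- 150- 127-  71.  67.  66. 132+ 161+ 183. 155. 148- 151- 146- 153. 158.
216 149- 146- 148- 127-  68. 176+ 173+ 156. 140- 146- 149- 148- 151- 153- 151- 162.
218 150- 154- 134- 124- 123- 145- 147- 143- 150. 151- 151- 151- 152- 151- 152- 157.
220 102.  87. 130. 148- 151- 150- 150- 151- 150. 151- 152. 152- 151- 151- 149. 158.
222 127- 120- 150- 151- 151- 150- 150- 151- 151. 152- 151- 151- 150- 150- 150- 163.
224  85.  70. 152- 149. 151- 152- 151- 151. 152- 150- 150- 150- 150- 151- 151- 162.
```

>>> carry_out:
  increments:
    - [0,[0,0,-20],0]
    - [0,[0,0,-25],0]
    - [0,[0,20,0],0]
    - [0,[0,33,0],0]
    - [0,[-2,33,0],0]
    - [0,[0,0,0],0]
    - [0,[0,0,18],0]
    - [0,[0,0,17],0]

```text
time: 32.1
tool_pos: [0.6045, 0.0586, 0.1523]
ee_rot: [3.141, 0.001, 1.893]
wrist_force: [0.6, -0.1, -0.2]
width: 0.0938
finger_force: 0.0
```

>>> carry_out:
  increments:
    - [255,[0,0,0],0]
    - [255,[0,0,0],0]
    - [255,[0,0,0],0]
    - [255,[0,0,0],0]
    - [255,[0,0,0],0]
    - [255,[0,0,0],0]
    - [255,[0,0,0],0]
    - [255,[0,0,0],0]

```text
time: 32.9
tool_pos: [0.6044, 0.0588, 0.1522]
ee_rot: [3.142, 0.0, 1.893]
wrist_force: [-0.8, -0.3, 0.3]
width: 0.0338
finger_force: 0.0
```

>>> carry_out:
  increments:
    - [255,[0,0,0],0]
    - [255,[0,0,0],0]
    - [255,[0,0,0],0]
    - [255,[0,0,0],0]
    - [255,[0,0,0],0]

```text
time: 33.4
tool_pos: [0.6044, 0.0588, 0.1521]
ee_rot: [3.142, 0.0, 1.893]
wrist_force: [0.5, 0.9, -1.0]
width: 0.0145
finger_force: 30.0
```

```bash
python3 -c "
from h import *
st()"
```

```text
t 33.4 box xy [-1.6 85.4] z 152.1 yaw off 0.01 F [ 0.5  0.9 -1. ] w 0.01446801518183976 ff 29.99983012676239 q6 -0.31854759685120293
```

>>> carry_out:
  increments:
    - [255,[0,-8,0],0]
    - [255,[0,-14,0],0]
    - [255,[0,-15,0],0]
    - [255,[0,-15,0],0]
    - [255,[0,-15,0],0]
    - [255,[0,-12,0],0]
    - [255,[0,-7,0],0]
    - [255,[0,-2,0],0]

```text
time: 34.2
tool_pos: [0.5239, 0.0316, 0.1522]
ee_rot: [3.132, 0.001, 1.893]
wrist_force: [13.6, 3.2, -6.7]
width: 0.015
finger_force: 30.0
```

```bash
python3 -c "
from h import *
st()"
```

```text
t 34.2 box xy [-1.4  0.4] z 152.2 yaw off 0.01 F [13.6  3.2 -6.7] w 0.014980204724506023 ff 29.99661147594452 q6 -0.3718014029005748
```

>>> carry_out:
  increments:
    - [255,[0,2,0],0]
    - [180,[0,0,0],0]
    - [120,[0,0,0],0]
    - [60,[0,0,0],0]
    - [60,[0,0,-25],0]
    - [60,[0,0,-30],0]
    - [60,[0,0,-20],0]
    - [60,[0,0,0],0]

```text
time: 35.0
tool_pos: [0.5242, 0.0315, 0.2311]
ee_rot: [3.135, 0.003, 1.893]
wrist_force: [0.7, -0.0, -0.4]
width: 0.0676
finger_force: 0.0
```

```bash
python3 -c "
from h import *
st();grid(165,225,290,360)
for y in(0,4,8): print(y,proj('side',place(p,[(0,y,168),(-10,y+39,120),(-10,y-39,120)])).round(1).tolist())"
```

```text
t 35.0 box xy [-1.2  0.7] z 231.1 yaw off 0.01 F [ 0.7 -0.  -0.4] w 0.0676140105767839 ff 0.0 q6 -0.37015738196903686
165 168.  91.  78. 157. 159. 158. 160. 158. 155. 158. 150. 158. 153. 157.
167 137+ 111.  65. 171+ 156. 160. 158. 155. 156. 156. 157. 154. 153. 156.
169 127+ 127+ 104. 132+ 157. 162. 155. 160. 154. 157. 155. 155. 153. 155.
171 131+ 130+ 128+ 121+ 173+ 154. 157. 156. 155. 157. 158. 156. 153. 157.
173 135+ 137+ 132+ 124+ 155+ 155. 154. 156. 158. 156. 155. 159. 155. 157.
175 144+ 147+ 140+ 129+ 119+ 157. 158. 158. 159. 152. 156. 155. 157. 153.
177 152+ 155+ 147+ 135+ 116+ 157. 158. 156. 158. 158. 158. 153. 158. 156.
179 158+ 162+ 156+ 141+ 118+ 156. 154. 155. 158. 163. 154. 159. 160. 160.
181 164+ 164+ 160+ 148+ 118+ 159. 155. 157. 157. 154. 155. 158. 158. 157.
183 152+ 156+ 150+ 153+ 135+ 155. 161. 158. 161. 157. 158. 150. 159. 152.
185 172+ 176+ 160+ 155+ 174+ 155. 157. 154. 157. 155. 156. 157. 157. 157.
187 177+ 175+ 179+ 153+ 124. 158. 159. 162. 161. 155. 156. 158. 153. 153.
189 176+ 175+ 173+ 173+ 159. 155. 117.  71. 161. 154. 158. 158. 160. 158.
191 177+ 175+ 178+ 1
[... 690 characters left out ...]
147- 147- 145- 145- 124- 155.
211  81. 109- 122- 147- 146- 145-  83.  39. 146- 149- 151- 131. 122- 156.
213 128- 126- 126- 143- 144- 144- 152- 148- 133. 100.  94. 133. 150- 147.
215 126- 125- 125- 146- 149- 133. 114.  99. 126. 146- 147- 146. 147- 153-
217 125- 126- 125- 112.  91. 124. 143. 151. 145- 148- 149- 149. 150- 151-
219 125- 127- 134- 136- 153- 146- 144- 149. 148- 149. 149- 150- 151- 150-
221 124- 148- 148- 149- 149- 149- 148. 149- 150. 150- 150- 149- 148- 149-
223  90- 149. 149- 149- 148- 149- 149- 149. 149- 149- 148- 147. 148- 148-
0 [[322.6, 191.0], [301.5, 216.6], [346.0, 210.6]]
4 [[320.2, 191.3], [299.1, 216.9], [343.8, 210.9]]
8 [[317.8, 191.6], [296.8, 217.3], [341.5, 211.2]]
```

```bash
python3 -c "
from bench import robot
print(robot.close_job())"
```

```text
the job is handed in; nothing more can be done
None
```

The shutter was opened, the tile went edge-on through the slot and dropped into the chute, and the shutter was slid shut against its stop; I handed the job in at about 35 s, the verdict wasn't shown, and I never touched the beaker, basin or burner knowingly but didn't re-measure them.

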